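# Mount the trimming chuck and reverse the wheel

### The arm

A 7-joint arm with a two-finger parallel gripper is mounted at the origin on the work surface. World frame = base frame: x ahead of the robot, y to its left, z up, the work surface at z = 0. Lengths are in mm, angles in rad, forces in N, time in s.
With the tool pointing down it reaches from about 400 to 875 mm from the base axis. Payload 6.5 kg.
Tool frame: the origin (TCP) lies midway between the tips of the shut fingers; the grasp point (between the pads) lies 19 mm behind it; z points along the fingers, x is the direction in which the jaws open and shut, and the axes are right-handed (so a half turn about z gives the same grasp; the last joint's range is limited). The gripper opens to 85 mm and grips with 20 to 120 N. Pads are 22 mm wide; open, the fingers measure 114 mm over their backs; the gripper's body (76 mm by 85 mm) begins 54 mm behind the grasp point. The pads swing forward as they close: fully open they stand 13 mm farther back than shut.
Start: joints at [1.214, 0.536, -0.004, 1.538, 0.003, 1.067, -0.071], TCP at [186.363, -622.703, 231.29] pointing down, gripper open.
Joint ranges: [-2.7, 2.7], [-0.37, 2.16], [-1.27, 1.26], [0.24, 2.4], [-1.31, 4.45], [0.19, 1.91], [-2.76, 2.76]. Speed limits (rad/s): [2.39, 2.39, 3.14, 3.14, 3.14, 3.14, 3.14].

### API

Orientations are given as a rotation vector (axis times angle).
In Python, from plant import ctrl gives the robot as it stands.
- The arm moves only by the shell command python3 -m handwheel 'ROWS' [FORCE]. ROWS is a JSON object of lists of equal length, an entry for each row: "turn": the turn, a rotation vector about the tool's x, y, z in degrees, a list of three; "linear": the shift along the tool's x, y, z in cm, a list of three; "claw": the finger opening in cm, from 0 to 8.54. In form: {"turn": [[ax, ay, az], ...], "linear": [[x, y, z], ...], "claw": [claw, ...]}. A call has 1 to 20 rows; each row is the pose to reach, as a shift and turn from the pose commanded when the call began, along the tool's axes at that moment; what a row does not reach only later rows make up. A row lasts 1/10 s, in which the tool goes at most 50 mm and 8.59 degrees, less where a joint would pass 70% of its speed; a pose out of reach is approached as far as the arm can. A call with a gripper value outside its range is refused whole. The fingers move at their own pace and stop on an object; FORCE is the grip in N (left out, the last holds). Time passes only in rows, so rows that repeat a pose let the fingers close. It gives the time, the measured TCP pose, the force and the opening at its end, in the units of the state.
- ctrl.get_obs(): the state, without advancing time (a new reading comes with each control period).
- ctrl.read_camera(name): name is "side" or "top" or "wrist"; returns the picture (384x512x3 uint8, blue, green, red); there is no depth.
- ctrl.calibration(name): a dict with "fx", "fy", "cx", "cy" (pixels), "eye" and "rotation" of the camera in the world. Camera axes: x right, y down, z forward; pixel columns grow to the right and rows downward; lengths in mm; the calibration is good to about 2 mm. A picture is of the moment at which its call begins: read the wrist's pose just before it. calibration takes no time and is no camera call; for the wrist camera it gives the pose at the moment of the call.
- ctrl.hand_in(): hands the job in, once; it reports no verdict.
The state is a dict: "time_s": time; "qpos": joint angles; "qvel": joint speeds; "tau": joint torques, N m; "tool_pos": TCP position; "orientation": TCP orientation; "force": force on the tool from outside, world axes, zero at the start; "moment": the same for the moment, N m; "grip_width": finger opening in mm.
Only numpy, scipy, OpenCV 4.12 (cv2) and the standard library are available. Lean on these libraries where they do the work, as an engineer would, in place of code of your own. Each camera call takes 0.05 s, during which the arm holds its last target.

### The job

Take the blue trimming chuck out of the peg rack, lay it on the black rubber mat with its metal stub up and let go; then take it by the stub, turn it so that its D-shaped bore matches the flat on the wheel's spindle, seat it fully home on the steel flange and let go. Then change the wheel's direction with the switch lever: move it to the upright centre-off position, leave it there for a good second, and move it on all the way to the other (green) side. Do not disturb the pots, jar and tools standing around.

Things in the scene. Friction and masses are not known exactly. Their poses are not given: they have to be found in the camera images.
- chuck_mid (a point): Trimming chuck (loose, about 0.25 kg): blue square plate 110 x 110 x 12 mm; from its upper face an octagonal aluminium stub, 48 mm across flats, stands 40 mm high: 52 mm in all. Point: on the stub's axis, 26 mm above the underside. z: from underside to stub top. x: square to a plate side and to a stub flat, towards the bore's flat (yellow lines on plate and stub top mark the +x side).
- chuck_bore (a point): Mouth of the chuck's D-shaped bore, at the centre of the plate's underside; axes as chuck_mid. The bore runs right through the chuck along z: round part of radius 13.4 mm, flat face 7.4 mm from the axis on the +x side.
- chuck_edge (a point): Middle of the chuck plate's -x edge, half-way through its 12 mm thickness; axes as chuck_mid. At the start this edge is uppermost: the plate stands on its +x edge in the rack, z level along the rack's +x, leaning up to 2 degrees. Above the stub 31 mm of plate are free to pinch. Out of the rack it cannot stand on edge: leant 20 degrees or more towards its underside and let go, it falls flat, stub up.
- spindle (a point): The wheel (fixed, does not turn): grey round housing 170 mm across, 60 mm high; on it a dark steel flange 72 mm across, 10 mm high; from that the upright bright spindle. Point: on its axis at the flange's top, 70 mm above the table, where the chuck's underside rests when home. z up; x out of the spindle's flat (yellow line on the housing on that side).
- spindle_top (a point): Centre of the spindle's top end, 32 mm above the flange; axes as spindle. Spindle: round radius 12 mm, flat face 6 mm from the axis on the +x side, top 5 mm tapered by 2.5 mm. The chuck goes on in one rotation only, its x along this x, with 1.4 mm clearance all round.
- mat: Black rubber mat, fixed, 170 x 170 mm, 3 mm thick, origin at the centre of its underside on the table.
- rack: Wooden peg rack, fixed; origin on the table below the chuck's slot, z up, x square to the slots. Base 15 mm thick, x -123 to +63 mm, 130 mm along y. The chuck's plate stands at x -6 to +6 mm, upper edge 125 mm above the table, between four 10 mm pegs at x +-12, y +-36 mm, 80 mm high. Two plain boards that belong to the rack stand at x -66 and -98 mm, 90 mm high.
- switch (a joint): Direction switch lever, a hinge level along the control box's x axis. Angle in rad: -0.6 full left (red dot, towards the box's +y), 0 upright = centre off (white dot), +0.6 full right (green dot, towards the box's -y). It starts near full left and stays where it is left; about 1.5 N at the knob moves it. No detent at the centre.
- switch_tip (a point): Centre of the orange ball (24 mm diameter) at the end of the 10 mm steel switch lever, 60 mm from the hinge axis. x axis along the hinge; z along the lever.
- switch_pivot (a point): Point on the switch lever's hinge axis, 47 mm above the table, at the top of the white control box (fixed, 85 mm in x, 110 mm in y, 45 mm high). x along the hinge axis, y towards the red side, z up.
- vase: Bystander: unglazed clay vase, 72 mm across, 140 mm high, origin under its centre. Leave alone.
- bowl: Bystander: clay bowl, 100 mm across, 50 mm high, origin under its centre. Leave alone.
- glaze_jar: Bystander: amber jar with black cap, 64 mm across, 85 mm high, origin under its centre. Leave alone.
- cup: Bystander: blue cup, 68 mm across, 70 mm high, origin under its centre. Leave alone.
- brush: Bystander: brush lying between the robot and the work, along its own x. Leave alone.
- trimmer: Bystander: spatula-like trimming tool lying between the robot and the work, along its own x. Leave alone.
Not all that is in view belongs to the job. What is shaped like the part that bears spindle but purple is not meant. Of the things that look like the part that bears chuck_mid, the smaller one is meant.

How it is judged (in metres and radians):
On the way, in this order (a step that is already met when the one before it is completed fails the run):
1. the chuck lies flat on the mat, stub up, let go and at rest (angle between chuck_mid's own z axis and vertical below 0.08 rad and height (world z) of chuck_mid below 0.036 m and horizontal distance between chuck_mid and mat below 0.11 m and contact force between the fingers and chuck below 0.2 N and linear speed of chuck below 0.03 m/s and angular speed of chuck below 0.3 rad/s), for 0.2 s.
2. the chuck is seated fully home on the spindle, flats matched, and let go (angle between chuck_mid's own z axis and vertical below 0.06 rad and horizontal distance between chuck_mid and spindle below 0.004 m and z of chuck_mid in the frame of spindle below 0.03 m and angle between the x axis of chuck_mid and the x axis of spindle, either way round below 0.2 rad and contact force between the fingers and chuck below 0.2 N), for 0.2 s.
3. the switch lever stays at centre off (within 0.2 rad of upright) for 0.8 s (angle between chuck_mid's own z axis and vertical below 0.06 rad and horizontal distance between chuck_mid and spindle below 0.004 m and z of chuck_mid in the frame of spindle below 0.03 m and angle between the x axis of chuck_mid and the x axis of spindle, either way round below 0.2 rad and value of joint switch between -0.2 and 0.2 rad), for 0.8 s.
At the end, for the whole second after the job is handed in: The chuck is at rest on the spindle, stub up: upright within 0.06 rad, centred within 4 mm, its underside within 4 mm of the flange, flats aligned within 0.2 rad; the switch lever stands on the green side, beyond +0.45 rad (angle between chuck_mid's own z axis and vertical below 0.06 rad and horizontal distance between chuck_mid and spindle below 0.004 m and z of chuck_mid in the frame of spindle below 0.03 m and angle between the x axis of chuck_mid and the x axis of spindle, either way round below 0.2 rad and linear speed of chuck below 0.03 m/s and angular speed of chuck below 0.3 rad/s and value of joint switch above 0.45 rad); the robot touches nothing.
It fails at once if a pot, jar or tool standing around is moved by more than 40 mm (distance of any of vase, bowl, glaze_jar, cup, brush, trimmer from where it was at the start of the episode above 0.04 m).
It also fails if it takes over 72 s, if anything falls off the work surface, if the arm or the gripper's body presses on something with over 40 N, if the wrist force passes 120 N, or if a joint passes its speed limit or range.

## Working session

There is one attempt and no reset: what is moved stays moved. The work goes in short steps, Python scripts to look and compute and a shell command to move; the robot and the scene stay as the last step left them, time stands still between calls to the robot, and variables do not carry over. Pictures are saved under pics/ and viewed, and the job is handed in when it is done.

```bash
ls -la; mkdir -p pics; python3 - <<'E'
from plant import ctrl
import cv2
print(ctrl.get_obs())
for n in ("side","top","wrist"):
    c=ctrl.calibration(n); print(n,c)
    cv2.imwrite(f"pics/{n}0.png",ctrl.read_camera(n))
E
```

```text
total 12
drwxr-xr-x  3 agent agent 4096 Dec  6 21:53 .
drwxr-xr-x 23 root  root  4096 Dec  6 21:53 ..
drwxr-xr-x  2 agent agent 4096 Dec  6 21:53 pics
{'time_s': 0.0, 'qpos': array([ 1.21378514,  0.53716877, -0.00443571,  1.5388904 ,  0.00262421,
        1.06728764, -0.07123128]), 'qvel': array([ 0.00146849,  0.00021718,  0.00053509, -0.00026484,  0.00055841,
        0.00015048, -0.00017889]), 'tau': array([ 3.39763010e-04, -5.83410931e+01,  1.04894478e+00, -2.59100175e+01,
        1.23941796e-02,  9.77198157e-03,  7.35848630e-06]), 'tool_pos': array([ 186.16438871, -622.10375954,  230.40469872]), 'orientation': array([-2.51918082e+00,  1.87551375e+00,  2.33583858e-03]), 'force': array([ 0.12973394,  0.15334812, -0.23304989]), 'moment': array([ 0.00296565,  0.01427466, -0.01104708]), 'grip_width': 85.34580483376973}
side {'fx': 376.4431778499412, 'fy': 376.4431778499412, 'cx': 259.1965338247941, 'cy': 191.82577896232715, 'eye': array([-90.0531574 , 578.52516517, 752.81373944]), 'rotation': array([-1.02405042,  2.32927978, -1.17594591])}
top {'fx': 365.92239865806215, 'fy': 365.92239865806215, 'cx': 250.71492405618568, 'cy': 193.94190496117446, 'eye': array([ 399.53521302,  -24.36601759, 1135.55890098]), 'rotation': array([-2.16506092,  2.18624278, -0.11463692])}
wrist {'fx': 336.90807539792377, 'fy': 336.90807539792377, 'cx': 261.8415429867684, 'cy': 193.52774590712954, 'eye': array([ 250.88282341, -603.22464512,  372.66378271]), 'rotation': array([ 2.33974229, -1.74132735, -0.23922931])}
```

View pictures.

View pics/top0.png

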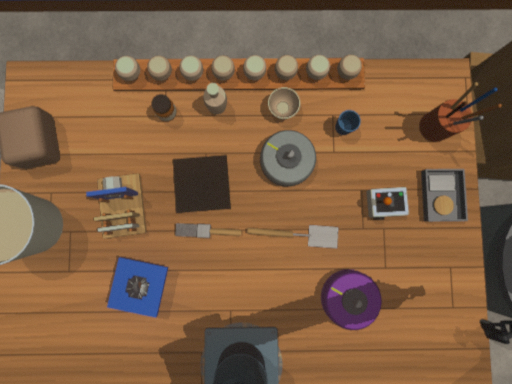

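View pics/side0.png

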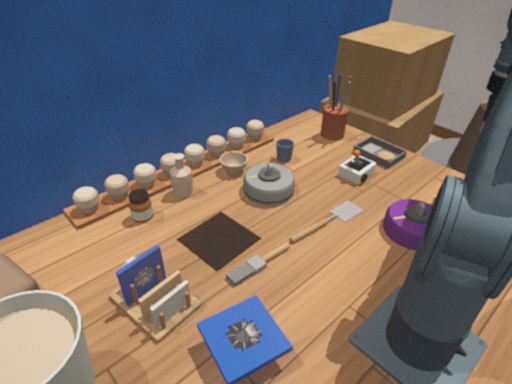

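View pics/wrist0.png

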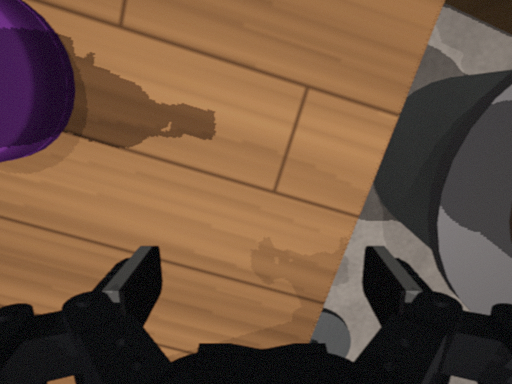

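```bash
python3 - <<'E'
import cv2, numpy as np
t=cv2.imread("pics/top0.png"); s=cv2.imread("pics/side0.png")
a=cv2.resize(t[165:245,75:175],None,fx=4,fy=4,interpolation=cv2.INTER_CUBIC)
b=cv2.resize(s[235:345,90:210],None,fx=3.3,fy=3.3,interpolation=cv2.INTER_CUBIC)
H=max(a.shape[0],b.shape[0])
c=np.zeros((H,a.shape[1]+b.shape[1],3),np.uint8); c[:a.shape[0],:a.shape[1]]=a; c[:b.shape[0],a.shape[1]:]=b
cv2.imwrite("pics/z1.png",c)
a=cv2.resize(t[120:240,240:440],None,fx=4,fy=4,interpolation=cv2.INTER_CUBIC)
cv2.imwrite("pics/z2.png",a)
E
```

```text
(no output)
```

View pics/z1.png

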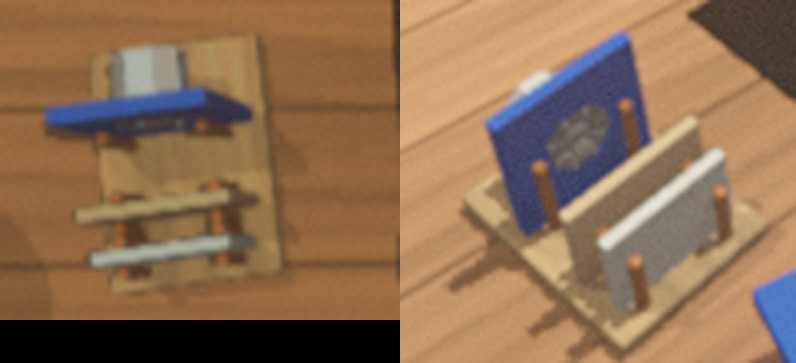

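View pics/z2.png

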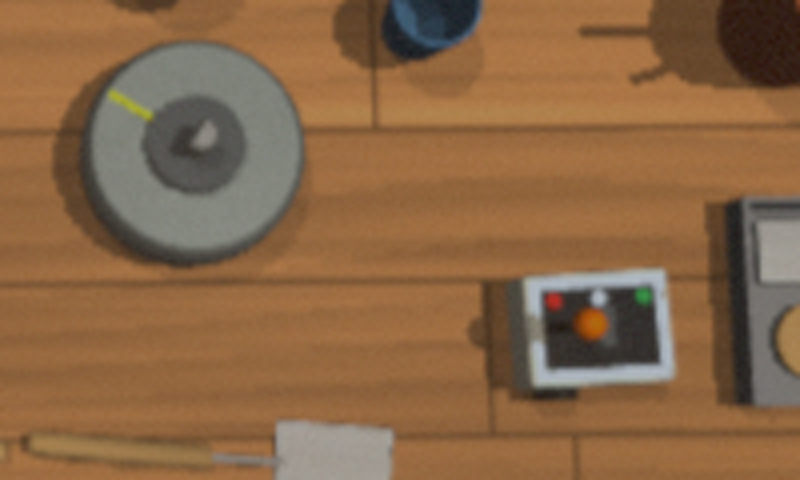

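```bash
cat > h.py <<'E'
import numpy as np, cv2
from scipy.spatial.transform import Rotation as R
from plant import ctrl
def ray(c,u,v):
    d=R.from_rotvec(c["rotation"]).as_matrix()@np.array([(u-c["cx"])/c["fx"],(v-c["cy"])/c["fy"],1.])
    return np.asarray(c["eye"]),d/np.linalg.norm(d)
def onz(c,u,v,z):
    e,d=ray(c,u,v); return e+d*(z-e[2])/d[2]
def proj(c,p):
    q=R.from_rotvec(c["rotation"]).as_matrix().T@(np.asarray(p,float)-c["eye"])
    return np.array([c["fx"]*q[0]/q[2]+c["cx"],c["fy"]*q[1]/q[2]+c["cy"]])
def tri(rays):
    A=np.zeros((3,3));b=np.zeros(3)
    for e,d in rays:
        P=np.eye(3)-np.outer(d,d);A+=P;b+=P@e
    p=np.linalg.solve(A,b)
    return p,[np.linalg.norm((np.eye(3)-np.outer(d,d))@(p-e)) for e,d in rays]
def shot(name,fn=None):
    c=ctrl.calibration(name); im=ctrl.read_camera(name)
    if fn: cv2.imwrite("pics/"+fn+".png",im)
    return c,im
def downR(yaw):
    """tool pointing down with tool x along world yaw (deg)"""
    a=np.deg2rad(yaw);x=np.array([np.cos(a),np.sin(a),0]);z=np.array([0,0,-1.])
    return R.from_matrix(np.column_stack([x,np.cross(z,x),z]))
def rel(pos,rot):
    """shift cm and turn deg from the present measured pose to target"""
    o=ctrl.get_obs();r0=R.from_rotvec(o["orientation"])
    d=r0.inv().apply(np.asarray(pos,float)-o["tool_pos"])/10
    t=np.rad2deg((r0.inv()*rot).as_rotvec())
    print("linear cm",d.round(2),"turn deg",t.round(2),"| tcp",o["tool_pos"].round(1),"xaxis yaw",np.rad2deg(np.arctan2(*r0.as_matrix()[[1,0],0])).round(2),"zaxis",r0.as_matrix()[:,2].round(4),"t",round(o["time_s"],2),"w",round(o["grip_width"],1))
E
python3 - <<'E'
from h import *
c=ctrl.calibration("top"); s=ctrl.calibration("side")
f=lambda n,*a:print(n,onz(c,*a).round(0))
f("chuck edge L",86.3,194.5,125);f("chuck edge R",126.3,188.8,125)
for q in [(174,158),(227,155),(231,210),(177,213)]: f("mat",*q,3)
f("flange",240+195/4,120+145/4,70); f("housing",240+193/4,120+148/4,60)
f("yl",240+110/4,120+93/4,60);f("yl2",240+150/4,120+118/4,60)
f("ball",240+592/4,120+324/4,96)
for q in [(525,278),(664,270),(673,380),(533,387)]: f("box",240+q[0]/4,120+q[1]/4,45)
f("vase",214,97,140);f("cup",347,120,50);f("brush",193,231,10);f("trim",322,236,5);f("bowl",283,103,40)
print("purple",onz(c,352,299,60).round(0), "big",onz(c,137,287,12).round(0))
o=ctrl.get_obs();r=R.from_rotvec(o["orientation"]).as_matrix();print(r.round(3))
for n in("wrist",):
    w=ctrl.calibration(n);print(r.T@(w["eye"]-o["tool_pos"]),(r.T@R.from_rotvec(w["rotation"]).as_matrix()).round(3))
E
```

```text
chuck edge L [500. 421. 125.]
chuck edge R [515. 311. 125.]
mat [625. 205.   3.]
mat [633.  39.   3.]
mat [460.  27.   3.]
mat [453. 194.   3.]
flange [ 614. -147.   70.]
housing [ 614. -147.   60.]
yl [656. -86.  60.]
yl2 [ 637. -115.   60.]
ball [ 477. -426.   96.]
box [ 516. -396.   45.]
box [ 521. -502.   45.]
box [ 438. -504.   45.]
box [ 434. -399.   45.]
vase [770.  67. 140.]
cup [ 729. -330.   50.]
brush [397. 143.  10.]
trim [ 377. -252.    5.]
bowl [ 787. -137.   40.]
purple [ 197. -322.   60.] big [231. 310.  12.]
[[ 0.287 -0.958 -0.   ]
 [-0.958 -0.287  0.001]
 [-0.001  0.    -1.   ]]
[   0.18004993  -67.37206928 -142.19705095] [[ 1.     0.    -0.001]
 [ 0.     0.964  0.267]
 [ 0.001 -0.267  0.964]]
```

```bash
python3 - <<'E'
from h import *
rel([560,-200,330],downR(-33));rel([500,380,330],downR(8))
E
```

```text
linear cm [-29.74 -47.92  -9.9 ] turn deg [-2.000e-02  8.000e-02 -4.033e+01] | tcp [ 186.2 -622.2  230.6] xaxis yaw -73.33 zaxis [-5.0e-04  1.3e-03 -1.0e+00] t 0.15 w 85.1
linear cm [-87.03 -58.8   -9.83] turn deg [-5.000e-02  7.000e-02 -8.133e+01] | tcp [ 186.2 -622.2  230.6] xaxis yaw -73.33 zaxis [-5.0e-04  1.3e-03 -1.0e+00] t 0.15 w 85.1
```

```bash
python3 -m handwheel '{"turn":[[0,0,-40],[0,0,-40],[0,0,-40],[0,0,-40],[0,0,-40],[0,0,-40],[0,0,-40],[0,0,-40],[0,0,-40],[0,0,-81],[0,0,-81],[0,0,-81],[0,0,-81],[0,0,-81],[0,0,-81],[0,0,-81],[0,0,-81],[0,0,-81],[0,0,-81],[0,0,-81]],"linear":[[-30,-48,-10],[-30,-48,-10],[-30,-48,-10],[-30,-48,-10],[-30,-48,-10],[-30,-48,-10],[-30,-48,-10],[-30,-48,-10],[-30,-48,-10],[-87,-59,-10],[-87,-59,-10],[-87,-59,-10],[-87,-59,-10],[-87,-59,-10],[-87,-59,-10],[-87,-59,-10],[-87,-59,-10],[-87,-59,-10],[-87,-59,-10],[-87,-59,-10]],"claw":[8.5,8.5,8.5,8.5,8.5,8.5,8.5,8.5,8.5,8.5,8.5,8.5,8.5,8.5,8.5,8.5,8.5,8.5,8.5,8.5]}' 30; python3 - <<'E'
from h import *
rel([500,380,330],downR(8))
E
```

```text
time_s: 2.15
tool_pos: [497.8, 261.0, 327.3]
orientation: [3.134, 0.209, 0.0]
force: [1.6, -0.2, 0.5]
grip_width: 84.9
linear cm [  1.8  -11.76  -0.27] turn deg [ 0.03 -0.   -0.38] | tcp [497.8 261.  327.3] xaxis yaw 7.62 zaxis [ 1.e-04 -5.e-04 -1.e+00] t 2.15 w 84.9
```

```bash
python3 -m handwheel '{"turn":[[0,0,0],[0,0,0],[0,0,0],[0,0,0],[0,0,0]],"linear":[[1,-5,0],[1,-10,0],[1,-10,0],[1,-10,0],[1,-10,0]],"claw":[8.5,8.5,8.5,8.5,8.5]}'; python3 - <<'E'
from h import *
c,im=shot("wrist","w1"); print(c)
rel([500,380,330],downR(8))
E
```

```text
time_s: 2.65
tool_pos: [495.2, 358.4, 327.0]
orientation: [3.133, 0.207, -0.0]
force: [-0.6, 0.0, -0.2]
grip_width: 85.1
{'fx': 336.90807539792377, 'fy': 336.90807539792377, 'cx': 261.8415429867684, 'cy': 193.52774590712954, 'eye': array([486.5177063 , 425.12780401, 469.03761337]), 'rotation': array([2.86554816, 0.18978898, 0.02395162])}
linear cm [ 0.74 -2.13 -0.29] turn deg [ 0.09 -0.01 -0.48] | tcp [495.5 358.  327.1] xaxis yaw 7.52 zaxis [ 3.0e-04 -1.5e-03 -1.0e+00] t 2.7 w 85.3
```

View pics/w1.png

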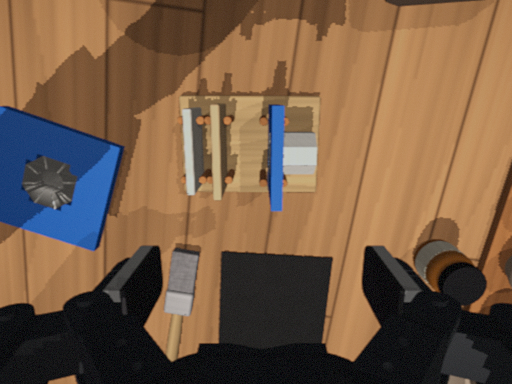

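```bash
cat >> h.py <<'E'
def blue(im,lo=(100,150,60),hi=(125,255,255)):
    return cv2.inRange(cv2.cvtColor(im,cv2.COLOR_BGR2HSV),lo,hi)
E
python3 - <<'E'
from h import *
im=cv2.imread("pics/w1.png"); 
c={'fx':336.908,'fy':336.908,'cx':261.8415,'cy':193.5277,'eye':np.array([486.5177063,425.12780401,469.03761337]),'rotation':np.array([2.86554816,0.18978898,0.02395162])}
m=blue(im); m[:, :200]=0; m[:,330:]=0; m[250:]=0
ys,xs=np.nonzero(m); print(xs.min(),xs.max(),ys.min(),ys.max())
for y in range(ys.min(),ys.max()+1,8): 
    r=np.nonzero(m[y])[0]
    if len(r): print(y,r.min(),r.max())
print(cv2.minAreaRect(cv2.findNonZero(m)))
a=onz(c,276.5,ys.min(),125);b=onz(c,276.5,ys.max()+1,125);print(a,b,(a+b)/2,np.linalg.norm(a-b))
cv2.imwrite("pics/z3.png",cv2.resize(im[85:220,170:330],None,fx=4.5,fy=4.5,interpolation=cv2.INTER_CUBIC))
E
```

```text
269 283 105 210
105 271 279
113 270 283
121 269 283
129 270 282
137 271 282
145 271 282
153 271 281
161 271 281
169 270 281
177 269 282
185 269 281
193 270 281
201 271 280
209 272 280
((276.0, 157.5), (105.0, 14.0), 90.0)
[501.03749006 422.46908273 125.        ] [516.82317485 313.38162707 125.        ] [508.93033245 367.9253549  125.        ] 110.22368541962952
```

View pics/z3.png

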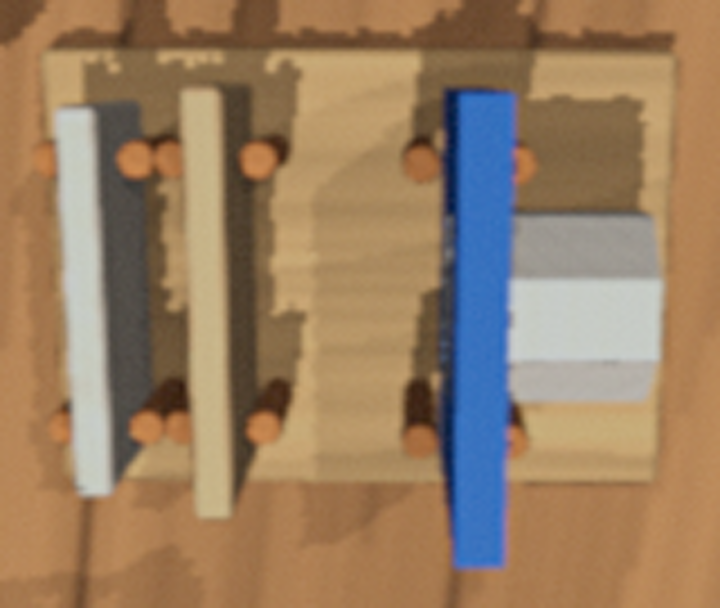

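```bash
python3 - <<'E'
from h import *
c={'fx':336.908,'fy':336.908,'cx':261.8415,'cy':193.5277,'eye':np.array([486.5177063,425.12780401,469.03761337]),'rotation':np.array([2.86554816,0.18978898,0.02395162])}
a=onz(c,277.8,105,125);b=onz(c,276.6,210.5,125);d=a-b;print((a+b)/2,"normal yaw",np.rad2deg(np.arctan2(-d[0],d[1])))
yaw=np.rad2deg(np.arctan2(-d[0],d[1]))
p=(a+b)/2
rel([p[0],p[1],98],downR(yaw))
E
```

```text
[509.57943466 368.29692611 125.        ] normal yaw 7.619226287278754
linear cm [ 1.53 -0.87 22.91] turn deg [ 0.09 -0.01 -0.1 ] | tcp [495.5 358.  327.1] xaxis yaw 7.52 zaxis [ 3.0e-04 -1.5e-03 -1.0e+00] t 2.7 w 85.3
```

```bash
python3 -m handwheel '{"turn":[[0,0,0],[0,0,0],[0,0,0],[0,0,0],[0,0,0],[0,0,0]],"linear":[[1.5,-0.9,0],[1.5,-0.9,5],[1.5,-0.9,10],[1.5,-0.9,14],[1.5,-0.9,14],[1.5,-0.9,14]],"claw":[5,5,5,5,5,5]}' 50; python3 - <<'E'
from h import *
c,im=shot("wrist","w2"); print(c)
rel([509.6,368.3,98],downR(7.6))
E
```

```text
time_s: 3.3
tool_pos: [509.1, 369.9, 188.3]
orientation: [3.135, 0.207, 0.0]
force: [0.4, 0.2, 0.9]
grip_width: 49.9
{'fx': 336.90807539792377, 'fy': 336.90807539792377, 'cx': 261.8415429867684, 'cy': 193.52774590712954, 'eye': array([500.37582619, 436.43392588, 330.50222167]), 'rotation': array([2.86690036, 0.18957544, 0.02437586])}
linear cm [-0.07  0.29  9.18] turn deg [-0.09 -0.16 -0.02] | tcp [509.7 371.  189.8] xaxis yaw 7.58 zaxis [ 0.0025  0.0019 -1.    ] t 3.35 w 50.0
```

View pics/w2.png

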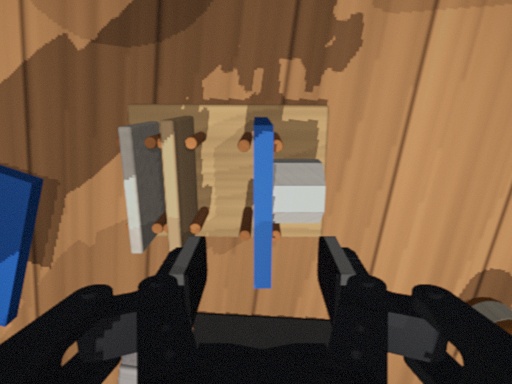

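```bash
python3 -m handwheel '{"turn":[[0,0,0],[0,0,0],[0,0,0],[0,0,0],[0,0,0],[0,0,0],[0,0,0],[0,0,0],[0,0,0],[0,0,0]],"linear":[[0,0.1,4],[0,0.1,7],[0,0.1,9],[0,0.1,9.1],[0,0.1,9.1],[0,0.1,9.1],[0,0.1,9.1],[0,0.1,9.1],[0,0.1,9.1],[0,0.1,9.1]],"claw":[4,4,4,4,1,1,1,1,1,1]}' 60; python3 - <<'E'
from h import *
rel([509.6,368.3,98],downR(7.6)); print(ctrl.get_obs()["force"])
E
```

```text
time_s: 4.35
tool_pos: [508.7, 371.1, 99.2]
orientation: [-3.133, -0.209, -0.003]
force: [-2.5, -1.7, 7.4]
grip_width: 10.9
linear cm [0.05 0.29 0.12] turn deg [-0.1  -0.12  0.05] | tcp [508.7 371.1  99.2] xaxis yaw 7.65 zaxis [ 0.0018  0.0019 -1.    ] t 4.35 w 10.9
[-2.53131396 -1.72330921  7.42472062]
```

Gripped (opening 10.9 ≈ 12 mm plate). Lift straight up.

```bash
python3 -m handwheel '{"turn":[[0,0,0],[0,0,0],[0,0,0],[0,0,0],[0,0,0],[0,0,0],[0,0,0],[0,0,0]],"linear":[[0,0,-1],[0,0,-3],[0,0,-6],[0,0,-10],[0,0,-14],[0,0,-17],[0,0,-17],[0,0,-17]],"claw":[1,1,1,1,1,1,1,1]}' 60; python3 - <<'E'
from h import *
c,im=shot("side","s1")
rel([509.6,368.3,98],downR(7.6)); print(ctrl.get_obs()["force"])
E
```

```text
time_s: 5.15
tool_pos: [508.6, 369.8, 267.6]
orientation: [-3.134, -0.21, -0.003]
force: [0.1, -0.1, -3.3]
grip_width: 11.0
linear cm [ 0.14  0.1  16.81] turn deg [0.05 0.02 0.06] | tcp [508.1 369.2 266.1] xaxis yaw 7.66 zaxis [-2.e-04 -9.e-04 -1.e+00] t 5.2 w 10.8
[-0.5762709  0.1564631 -2.3201471]
```

View pics/s1.png

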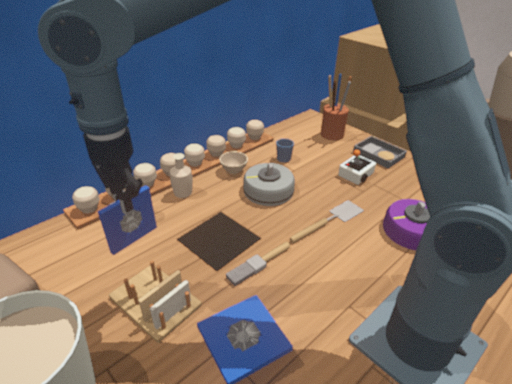

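```bash
python3 - <<'E'
from h import *
T=downR(7.6)*R.from_rotvec([0,np.deg2rad(50),0])
u=np.array([np.cos(np.deg2rad(7.6)),np.sin(np.deg2rad(7.6)),0])
print((u).round(3), T.as_matrix().round(2))
g=np.array([555,116,0])+u*(55-83*np.sin(np.deg2rad(50)))
print(g)
rel(g+[0,0,260],T);rel(g+[0,0,63],T)
# mat from w1
c={'fx':336.908,'fy':336.908,'cx':261.8415,'cy':193.5277,'eye':np.array([486.5177063,425.12780401,469.03761337]),'rotation':np.array([2.86554816,0.18978898,0.02395162])}
for q in [(221,251),(331,257)]: print(onz(c,*q,3))
E
```

```text
[0.991 0.132 0.   ] [[ 0.64  0.13  0.76]
 [ 0.09 -0.99  0.1 ]
 [ 0.77  0.   -0.64]]
[546.49369672 114.86501682   0.        ]
linear cm [ 0.42 25.72  0.63] turn deg [2.000e-02 5.002e+01 8.000e-02] | tcp [508.1 369.2 266.1] xaxis yaw 7.66 zaxis [-2.e-04 -9.e-04 -1.e+00] t 5.2 w 10.8
linear cm [ 0.42 25.7  20.33] turn deg [2.000e-02 5.002e+01 8.000e-02] | tcp [508.1 369.2 266.1] xaxis yaw 7.66 zaxis [-2.e-04 -9.e-04 -1.e+00] t 5.2 w 10.8
[453.76957493 199.90523745   3.        ]
[619.85156659 212.09248568   3.        ]
```

```bash
python3 -m handwheel '{"turn":[[0,0,0],[0,0,0],[0,0,0],[0,8,0],[0,16,0],[0,24,0],[0,32,0],[0,40,0],[0,46,0],[0,50,0],[0,50,0],[0,50,0]],"linear":[[0,3,0],[0,7,0],[0,11,0],[0.4,15,0.5],[0.4,18,0.5],[0.4,21,0.5],[0.4,24,0.5],[0.4,25.7,0.5],[0.4,25.7,0.5],[0.4,25.7,0.5],[0.4,25.7,0.5],[0.4,25.7,0.5]],"claw":[1,1,1,1,1,1,1,1,1,1,1,1]}' 60; python3 - <<'E'
from h import *
c,im=shot("side","s2")
T=downR(7.6)*R.from_rotvec([0,np.deg2rad(50),0])
rel([546.5,115,63],T); o=ctrl.get_obs();print(o["force"],o["qpos"])
E
```

```text
time_s: 6.4
tool_pos: [546.5, 98.4, 248.1]
orientation: [2.896, 0.178, 1.139]
force: [-0.4, -0.2, -4.1]
grip_width: 11.2
linear cm [-11.99  -2.88  13.61] turn deg [3.94 7.5  1.26] | tcp [544.5  97.5 245.8] xaxis yaw 8.96 zaxis [ 0.6777  0.0199 -0.735 ] t 6.45 w 10.7
[-2.15123848 -0.92514476 -4.85195673] [ 0.26004854  0.17786716 -0.71626074  2.34837411  1.74368311  0.37347174
 -1.89869128]
```

View pics/s2.png

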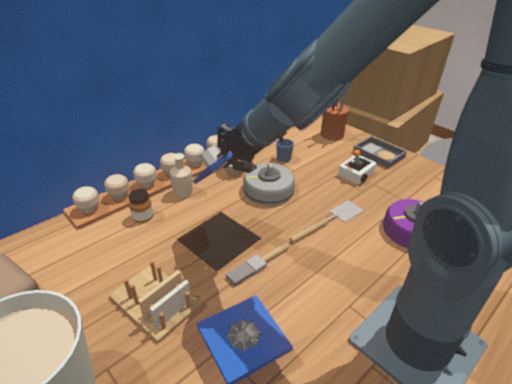

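```bash
python3 - <<'E'
from h import *
T=downR(7.6)*R.from_rotvec([0,np.deg2rad(45),0])
rel([560,115,160],T);rel([560,115,80],T)
print(ctrl.get_obs()["qvel"].round(2))
E
```

```text
linear cm [-4.46 -2.13  7.39] turn deg [3.99 2.5  1.09] | tcp [544.5  97.5 245.8] xaxis yaw 8.96 zaxis [ 0.6777  0.0199 -0.735 ] t 6.45 w 10.7
linear cm [-9.86 -2.64 13.27] turn deg [3.99 2.5  1.09] | tcp [544.5  97.5 245.8] xaxis yaw 8.96 zaxis [ 0.6777  0.0199 -0.735 ] t 6.45 w 10.7
[-0.16 -0.03  0.23 -0.02 -0.35 -0.09  0.31]
```

```bash
python3 -m handwheel '{"turn":[[4,2.5,1],[4,2.5,1],[4,2.5,1],[4,2.5,1],[4,2.5,1],[4,2.5,1]],"linear":[[-2,-1,4],[-4.5,-2.1,7.4],[-4.5,-2.1,7.4],[-4.5,-2.1,7.4],[-4.5,-2.1,7.4],[-4.5,-2.1,7.4]],"claw":[1,1,1,1,1,1]}' 60; python3 - <<'E'
from h import *
T=downR(7.6)*R.from_rotvec([0,np.deg2rad(45),0])
rel([560,115,80],T); o=ctrl.get_obs();print(o["force"],o["qpos"],o["qvel"].round(2))
E
```

```text
time_s: 7.05
tool_pos: [564.4, 114.4, 165.5]
orientation: [-2.85, -0.189, -1.192]
force: [0.6, -0.7, -1.6]
grip_width: 11.0
linear cm [-6.39 -0.15  5.71] turn deg [ 0.26 -0.37  0.1 ] | tcp [564.4 114.4 165.5] xaxis yaw 7.74 zaxis [ 0.706   0.0896 -0.7026] t 7.05 w 11.0
[ 0.57224607 -0.65185906 -1.61954361] [ 0.29341834  0.47781754 -0.77524809  2.38634479  2.31966662  0.61551817
 -2.37624075] [ 0.   -0.04 -0.01 -0.    0.02  0.01 -0.01]
```

```bash
python3 -m handwheel '{"turn":[[0,0,0],[0,0,0],[0,0,0],[0,0,0],[0,0,0],[0,0,0]],"linear":[[-2,0,1.9],[-4,0,3.7],[-5.5,0,5],[-6.4,0,5.8],[-6.4,0,5.8],[-6.4,0,5.8]],"claw":[1,1,1,1,1,1]}' 60; python3 - <<'E'
from h import *
T=downR(7.6)*R.from_rotvec([0,np.deg2rad(45),0])
rel([560,115,69],T); o=ctrl.get_obs();print(o["force"],o["qpos"],o["qvel"].round(2))
shot("side","s3")
E
```

```text
time_s: 7.65
tool_pos: [561.1, 113.5, 79.2]
orientation: [-2.851, -0.19, -1.193]
force: [0.1, 0.5, -0.7]
grip_width: 11.2
linear cm [-0.79 -0.17  0.66] turn deg [ 0.28 -0.4   0.15] | tcp [561.1 113.5  79.2] xaxis yaw 7.81 zaxis [ 0.7064  0.0893 -0.7022] t 7.65 w 11.2
[ 0.06948686  0.49863345 -0.69732837] [ 0.42490438  0.86895051 -0.94407524  2.39395983  2.43706952  0.96688425
 -2.26710085] [ 0.   -0.01 -0.01  0.    0.01  0.   -0.  ]
```

View pics/s3.png

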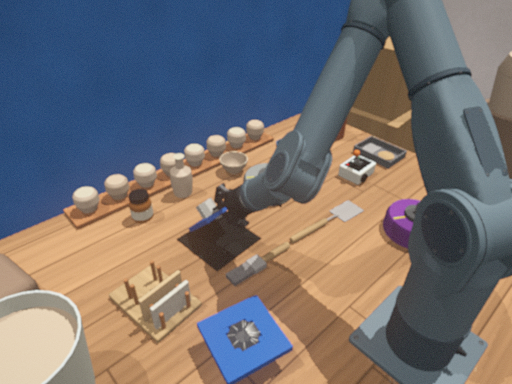

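```bash
python3 -m handwheel '{"turn":[[0,0,0],[0,0,0],[0,0,0],[0,0,0]],"linear":[[-0.7,0,0.1],[-1.3,0,0.2],[-1.3,0,0.2],[-1.3,0,0.2]],"claw":[1,1,1,1]}' 60; python3 - <<'E'
from h import *
T=downR(7.6)*R.from_rotvec([0,np.deg2rad(45),0])
rel([550,115,69],T); o=ctrl.get_obs();print(o["force"],o["qpos"])
E
```

```text
time_s: 8.1
tool_pos: [555.5, 112.2, 66.0]
orientation: [-2.852, -0.186, -1.188]
force: [0.0, -0.0, -1.5]
grip_width: 11.2
linear cm [-0.15 -0.34 -0.57] turn deg [ 0.31 -0.21 -0.02] | tcp [555.5 112.2  66. ] xaxis yaw 7.57 zaxis [ 0.7042  0.0885 -0.7045] t 8.1 w 11.2
[ 0.02475174 -0.02654716 -1.54323492] [ 0.65239076  1.2401635  -1.26743658  2.39354171  2.39795649  1.25678725
 -1.88622645]
```

```bash
python3 -m handwheel '{"turn":[[0,0,0],[0,0,0],[0,0,0],[0,0,0],[0,0,0],[0,0,0]],"linear":[[0.7,0,-0.1],[1.3,0,-0.2],[1.3,0,-0.2],[4,0,-2.9],[7.7,0,-6],[7.7,0,-6]],"claw":[1,1,1,1,1,1]}' 60; python3 - <<'E'
from h import *
rel([545,115,300],downR(7.6)); o=ctrl.get_obs();print(o["force"],o["qpos"],o["qvel"].round(2))
E
```

```text
time_s: 8.7
tool_pos: [567.0, 116.8, 166.5]
orientation: [-2.848, -0.192, -1.192]
force: [-0.2, -0.6, -2.2]
grip_width: 11.1
linear cm [  7.96  -0.07 -10.94] turn deg [  0.18 -45.4    0.09] | tcp [567.  116.8 166.5] xaxis yaw 7.81 zaxis [ 0.7061  0.092  -0.7022] t 8.7 w 11.1
[-0.15627285 -0.61641106 -2.20988095] [ 0.64614158  0.77286315 -1.26154435  2.36547407  2.13721206  0.90173269
 -1.97923511] [ 0.04 -0.67  0.02 -0.04 -0.39 -0.52 -0.05]
```

```bash
python3 -m handwheel '{"turn":[[0,-6,0],[0,-14,0],[0,-22,0],[0,-30,0],[0,-38,0],[0,-45,0],[0,-45,0],[0,-45,0],[0,-45,0]],"linear":[[2,0,-3],[4,0,-5.5],[6,0,-8],[8,0,-11],[8,0,-11],[8,0,-11],[8,0,-11],[8,0,-11],[8,0,-11]],"claw":[1,1,1,1,1,1,1,1,1]}' 60; python3 - <<'E'
from h import *
rel([545,115,300],downR(7.6)); o=ctrl.get_obs();print(o["force"],o["qpos"],o["qvel"].round(2))
T=downR(70)*R.from_rotvec([0,np.deg2rad(50),0])
u=np.array([np.cos(np.deg2rad(70)),np.sin(np.deg2rad(70)),0])
g=np.array([543,116,0])+u*(55-83*np.sin(np.deg2rad(50)))
print(g)
rel(g+[0,0,300],downR(70));
rel(g+[0,0,200],T);rel(g+[0,0,63],T)
E
```

```text
time_s: 9.6
tool_pos: [546.1, 113.4, 299.4]
orientation: [3.133, 0.207, 0.003]
force: [0.5, 0.2, -3.1]
grip_width: 11.5
linear cm [-0.09 -0.17 -0.06] turn deg [ 0.11 -0.11 -0.06] | tcp [546.1 113.4 299.4] xaxis yaw 7.54 zaxis [ 0.0021 -0.0017 -1.    ] t 9.6 w 11.5
[ 0.4735166   0.23859907 -3.10218784] [ 0.53558109  0.56763586 -1.16923972  1.66564137  0.5460404   1.27713097
 -0.6106542 ] [-0.23  0.43  0.12 -0.48 -0.19  0.7   0.21]
[540.06488957 107.93585038   0.        ]
linear cm [-0.67  0.47 -0.06] turn deg [ 1.600e-01 -4.000e-02 -6.246e+01] | tcp [546.1 113.4 299.4] xaxis yaw 7.54 zaxis [ 0.0021 -0.0017 -1.    ] t 9.6 w 11.5
linear cm [-0.69  0.45  9.94] turn deg [ 27.32  44.79 -58.21] | tcp [546.1 113.4 299.4] xaxis yaw 7.54 zaxis [ 0.0021 -0.0017 -1.    ] t 9.6 w 11.5
linear cm [-0.71  0.42 23.64] turn deg [ 27.32  44.79 -58.21] | tcp [546.1 113.4 299.4] xaxis yaw 7.54 zaxis [ 0.0021 -0.0017 -1.    ] t 9.6 w 11.5
```

Rotate to yaw 70° upright first.

```bash
python3 -m handwheel '{"turn":[[0,0,-8],[0,0,-16],[0,0,-24],[0,0,-32],[0,0,-40],[0,0,-48],[0,0,-56],[0,0,-62.5],[0,0,-62.5],[0,0,-62.5]],"linear":[[-0.7,0.5,0],[-0.7,0.5,0],[-0.7,0.5,0],[-0.7,0.5,0],[-0.7,0.5,0],[-0.7,0.5,0],[-0.7,0.5,0],[-0.7,0.5,0],[-0.7,0.5,0],[-0.7,0.5,0]],"claw":[1,1,1,1,1,1,1,1,1,1]}' 60; python3 - <<'E'
from h import *
o=ctrl.get_obs();print(o["force"],o["qpos"],o["qvel"].round(2))
T=downR(70)*R.from_rotvec([0,np.deg2rad(50),0])
g=np.array([540,108,0])
rel(g+[0,0,200],T);rel(g+[0,0,63],T)
E
```

```text
time_s: 10.6
tool_pos: [537.9, 107.3, 297.4]
orientation: [2.572, 1.797, 0.002]
force: [1.0, -0.5, -2.2]
grip_width: 11.1
[ 1.02362835 -0.50627465 -2.24680244] [ 0.58915111  0.5912897  -1.24284631  1.69033616  0.58592591  1.28945052
  0.44576839] [ 0.    0.01  0.   -0.   -0.    0.   -0.  ]
linear cm [0.15 0.13 9.74] turn deg [2.600e-01 5.009e+01 1.000e-02] | tcp [537.9 107.3 297.4] xaxis yaw 69.9 zaxis [ 0.0033 -0.0028 -1.    ] t 10.6 w 11.1
linear cm [ 0.17  0.08 23.44] turn deg [2.600e-01 5.009e+01 1.000e-02] | tcp [537.9 107.3 297.4] xaxis yaw 69.9 zaxis [ 0.0033 -0.0028 -1.    ] t 10.6 w 11.1
```

```bash
python3 -m handwheel '{"turn":[[0,7,0],[0,14,0],[0,21,0],[0,28,0],[0,35,0],[0,42,0],[0,50,0],[0,50,0],[0,50,0],[0,50,0]],"linear":[[0.2,0,1],[0.2,0,3],[0.2,0,5],[0.2,0,7],[0.2,0,8],[0.2,0,9],[0.2,0,9.7],[0.2,0,9.7],[0.2,0,9.7],[0.2,0,9.7]],"claw":[1,1,1,1,1,1,1,1,1,1]}' 60; python3 - <<'E'
from h import *
o=ctrl.get_obs();print(o["force"],o["qpos"],o["qvel"].round(2))
T=downR(70)*R.from_rotvec([0,np.deg2rad(50),0])
g=np.array([540,108,0])
rel(g+[0,0,80],T);rel(g+[0,0,63],T)
shot("side","s4")
E
```

```text
time_s: 11.6
tool_pos: [539.9, 110.0, 201.9]
orientation: [-2.031, -1.429, -0.947]
force: [0.3, 0.8, -1.7]
grip_width: 11.2
[ 0.28357591  0.84710873 -1.66055201] [ 1.1055891   0.9146747  -1.26228267  2.05776781  0.03290461  0.45393857
  1.33069488] [-0.01 -0.02 -0.   -0.   -0.01 -0.01  0.02]
linear cm [-9.43  0.01  7.73] turn deg [0.13 0.2  0.31] | tcp [539.9 110.  201.9] xaxis yaw 70.48 zaxis [ 0.2633  0.7169 -0.6455] t 11.6 w 11.2
linear cm [-10.73   0.     8.83] turn deg [0.13 0.2  0.31] | tcp [539.9 110.  201.9] xaxis yaw 70.48 zaxis [ 0.2633  0.7169 -0.6455] t 11.6 w 11.2
```

View pics/s4.png

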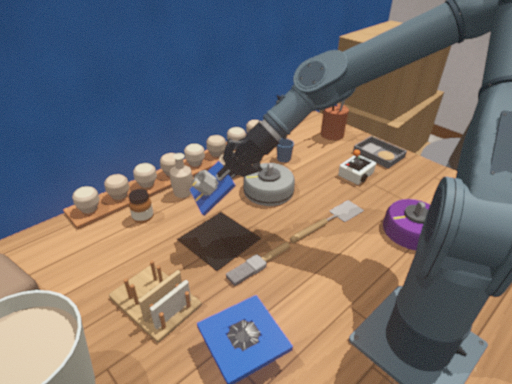

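```bash
python3 -m handwheel '{"turn":[[0,0,0],[0,0,0],[0,0,0],[0,0,0],[0,0,0]],"linear":[[-2,0,1.6],[-4,0,3.3],[-6,0,4.9],[-6,0,4.9],[-6,0,4.9]],"claw":[1,1,1,1,1]}' 60; python3 - <<'E'
from h import *
o=ctrl.get_obs();print(o["force"],o["qpos"],o["qvel"].round(2))
T=downR(70)*R.from_rotvec([0,np.deg2rad(50),0])
g=np.array([540,108,0])
rel(g+[0,0,80],T);rel(g+[0,0,63],T)
a=shot("side")[1];b=shot("top")[1]
cv2.imwrite("pics/s5.png",np.hstack([a[:,100:500],b[:,100:500]]))
E
```

```text
time_s: 12.15
tool_pos: [539.7, 108.5, 124.3]
orientation: [-2.029, -1.427, -0.948]
force: [-0.1, 0.8, -1.9]
grip_width: 11.0
[-0.11033213  0.80417499 -1.86227428] [ 1.04242813  1.03658341 -1.14265209  2.07190889  0.09954988  0.34534514
  1.39066081] [ 0.01 -0.01 -0.02 -0.   -0.01 -0.    0.01]
linear cm [-3.41  0.02  2.82] turn deg [0.11 0.09 0.26] | tcp [539.7 108.5 124.3] xaxis yaw 70.41 zaxis [ 0.2634  0.7182 -0.644 ] t 12.15 w 11.0
linear cm [-4.71  0.01  3.92] turn deg [0.11 0.09 0.26] | tcp [539.7 108.5 124.3] xaxis yaw 70.41 zaxis [ 0.2634  0.7182 -0.644 ] t 12.15 w 11.0
```

View pics/s5.png

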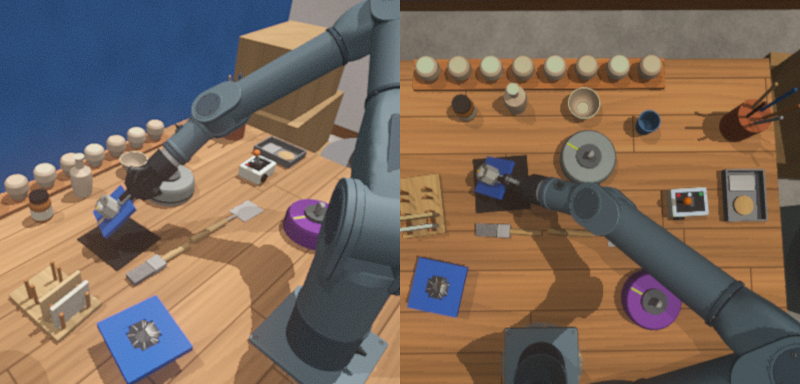

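```bash
python3 -m handwheel '{"turn":[[0,0,0],[0,0,0],[0,0,0],[0,0,0],[0,0,0]],"linear":[[-2,0,1.6],[-3.8,0,3.1],[-4.4,0,3.6],[-4.4,0,3.6],[-4.4,0,3.6]],"claw":[1,1,1,1,1]}' 60; python3 - <<'E'
from h import *
o=ctrl.get_obs();print(o["force"],o["qpos"],o["qvel"].round(2))
T=downR(70)*R.from_rotvec([0,np.deg2rad(50),0])
rel([540,108,63],T)
shot("side","s6")
cv2.imwrite("pics/s6.png",cv2.resize(cv2.imread("pics/s6.png")[130:290,120:320],None,fx=3.5,fy=3.5))
E
```

```text
time_s: 12.75
tool_pos: [539.6, 107.2, 67.1]
orientation: [-2.029, -1.424, -0.95]
force: [0.6, 0.5, -2.8]
grip_width: 11.2
[ 0.58255887  0.54196176 -2.79302739] [ 1.00569653  1.13464129 -1.06217572  2.06285752  0.14889257  0.27816451
  1.43580793] [ 0.   -0.01 -0.    0.    0.   -0.    0.  ]
linear cm [-0.26  0.01  0.34] turn deg [ 0.14 -0.01  0.18] | tcp [539.6 107.2  67.1] xaxis yaw 70.28 zaxis [ 0.2644  0.7191 -0.6427] t 12.75 w 11.2
```

View pics/s6.png

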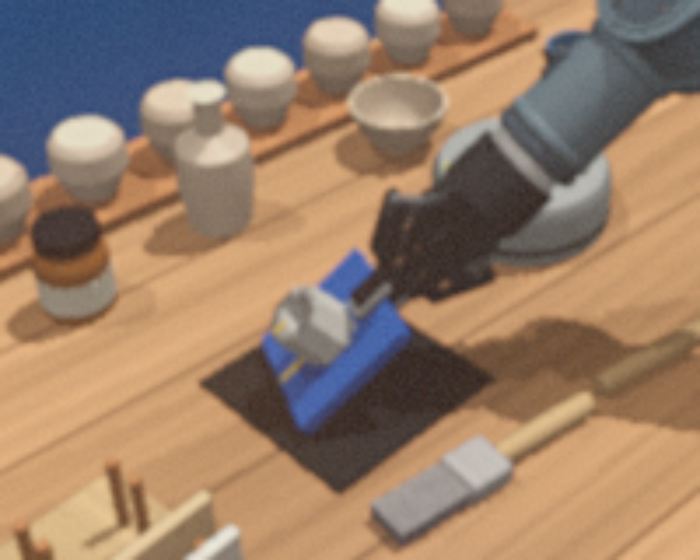

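```bash
python3 -m handwheel '{"turn":[[0,0,0],[0,0,0],[0,0,0],[0,0,0],[0,0,0],[0,0,0],[0,0,0],[0,0,0],[0,0,0],[0,0,0],[0,0,0]],"linear":[[-0.25,0,0.2],[-0.25,0,0.2],[-0.25,0,0.2],[-0.25,0,0.2],[-0.25,0,-1.5],[-0.25,0,-4],[-0.25,0,-7],[-0.25,0,-10],[-0.25,0,-13],[-0.25,0,-13],[-0.25,0,-13]],"claw":[1,1,3,3,3,3,3,3,3,3,3]}' 60; python3 - <<'E'
from h import *
o=ctrl.get_obs();print(o["force"],o["qpos"],o["tool_pos"])
shot("side","s7")
cv2.imwrite("pics/s7.png",cv2.resize(cv2.imread("pics/s7.png")[130:290,120:320],None,fx=3.5,fy=3.5))
E
```

```text
time_s: 13.9
tool_pos: [504.3, 11.9, 147.6]
orientation: [-2.031, -1.423, -0.949]
force: [-1.4, 0.2, 0.5]
grip_width: 29.7
[-1.42722776  0.193265    0.53713172] [ 1.28953516  1.02711044 -1.20281583  2.05982236  0.10075939  0.55230724
  1.49335822] [504.30908922  11.86104749 147.57786414]
```

View pics/s7.png

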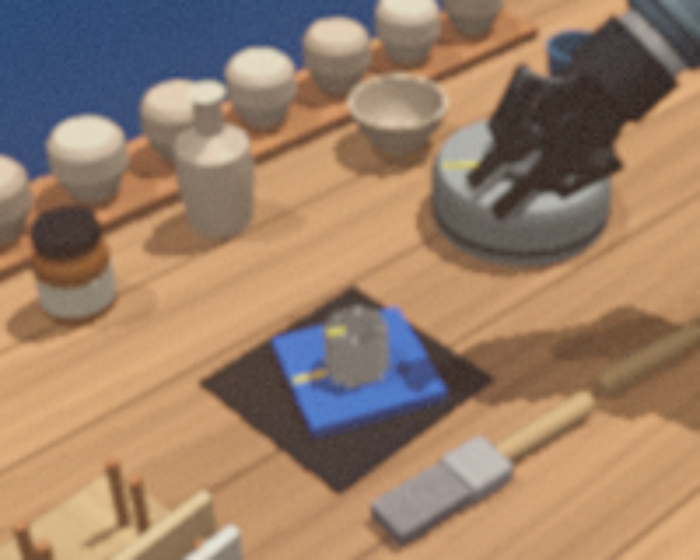

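```bash
python3 - <<'E'
from h import *
rel([530,130,300],downR(25))
rel([520,70,270],downR(45)*R.from_rotvec([0,np.deg2rad(25),0]))
E
```

```text
linear cm [19.36 -1.51 -0.7 ] turn deg [-19.5  -47.37  42.15] | tcp [503.9  12.7 147.2] xaxis yaw 70.21 zaxis [ 0.2629  0.7193 -0.643 ] t 13.95 w 29.9
linear cm [13.22 -0.41 -3.35] turn deg [-15.25 -24.61  20.11] | tcp [503.9  12.7 147.2] xaxis yaw 70.21 zaxis [ 0.2629  0.7193 -0.643 ] t 13.95 w 29.9
```

```bash
python3 -m handwheel '{"turn":[[0,0,0],[0,0,0],[-4,-8,6],[-8,-16,12],[-12,-24,18],[-15,-31,25],[-17,-38,32],[-18,-43,38],[-19.5,-47.4,42.1],[-19.5,-47.4,42.1],[-19.5,-47.4,42.1],[-19.5,-47.4,42.1]],"linear":[[4,0,-3.5],[8,0,-3.5],[12,0,-3.5],[13.2,-0.4,-3.4],[15,-0.8,-3],[17,-1,-2],[19.4,-1.5,-0.7],[19.4,-1.5,-0.7],[19.4,-1.5,-0.7],[19.4,-1.5,-0.7],[19.4,-1.5,-0.7],[19.4,-1.5,-0.7]],"claw":[8,8,8,8,8,8,8,8,8,8,8,8]}' 60; python3 - <<'E'
from h import *
o=ctrl.get_obs();print(o["force"],o["qpos"])
rel([530,130,300],downR(25))
c,im=shot("wrist","w3"); print(c)
E
```

```text
time_s: 15.15
tool_pos: [530.2, 133.7, 299.3]
orientation: [-3.064, -0.689, 0.003]
force: [-0.2, 0.0, 0.3]
grip_width: 79.9
[-0.17285376  0.02543954  0.29883774] [ 0.21832803  0.37389976 -0.70189523  1.70396433  0.25893181  1.16079318
 -0.11164307]
linear cm [-0.17  0.32 -0.07] turn deg [-0.06  0.1   0.35] | tcp [530.2 133.7 299.3] xaxis yaw 25.35 zaxis [-2.e-03  2.e-04 -1.e+00] t 15.15 w 79.9
{'fx': 336.90807539792377, 'fy': 336.90807539792377, 'cx': 261.8415429867684, 'cy': 193.52774590712954, 'eye': array([501.79981211, 194.30804023, 441.57994958]), 'rotation': array([2.80882316, 0.63234056, 0.08138552])}
```

View pics/w3.png

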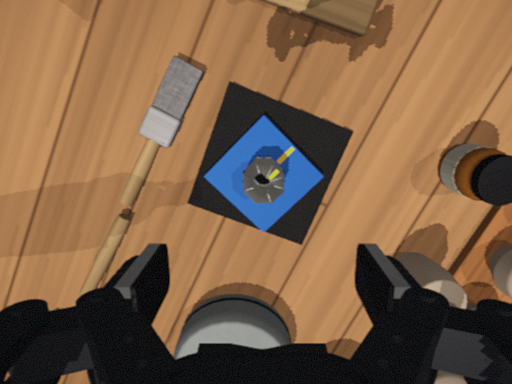

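```bash
cat > pl.py <<'E'
from h import *
def plate(im,c,ztop,pt):
    """pose of the blue plate's top face: largest blue contour holding/near pt"""
    m=blue(im); m=cv2.morphologyEx(m,cv2.MORPH_CLOSE,np.ones((3,3)))
    cs,_=cv2.findContours(m,cv2.RETR_EXTERNAL,cv2.CHAIN_APPROX_NONE)
    k=max(cs,key=lambda q:cv2.pointPolygonTest(cv2.convexHull(q),pt,True))
    W=np.array([onz(c,*p,ztop)[:2] for p in cv2.convexHull(k)[:,0]],np.float32)
    r=cv2.minAreaRect(W); return r
E
python3 - <<'E'
from pl import *
im=cv2.imread("pics/w3.png")
c={'fx':336.90807539792377,'fy':336.90807539792377,'cx':261.8415429867684,'cy':193.52774590712954,'eye':np.array([501.79981211,194.30804023,441.57994958]),'rotation':np.array([2.80882316,0.63234056,0.08138552])}
print(plate(im,c,15,(264,200)))
hsv=cv2.cvtColor(im,cv2.COLOR_BGR2HSV); y=cv2.inRange(hsv,(22,120,120),(35,255,255)); 
ys,xs=np.nonzero(y[100:230,200:330]); print(xs.min()+200,xs.max()+200,ys.min()+100,ys.max()+100)
a=onz(c,293,150,15);b=onz(c,264,179,55);print(a,b)
cv2.imwrite("pics/z4.png",cv2.resize(im[105:240,195:330],None,fx=4.4,fy=4.4,interpolation=cv2.INTER_CUBIC))
E
```

```text
((542.4276123046875, 110.29774475097656), (112.2639389038086, 112.2303466796875), 70.31809997558594)
268 293 148 179
[562.03036998 156.90503615  15.        ] [540.95704939 115.30441403  55.        ]
```

View pics/z4.png

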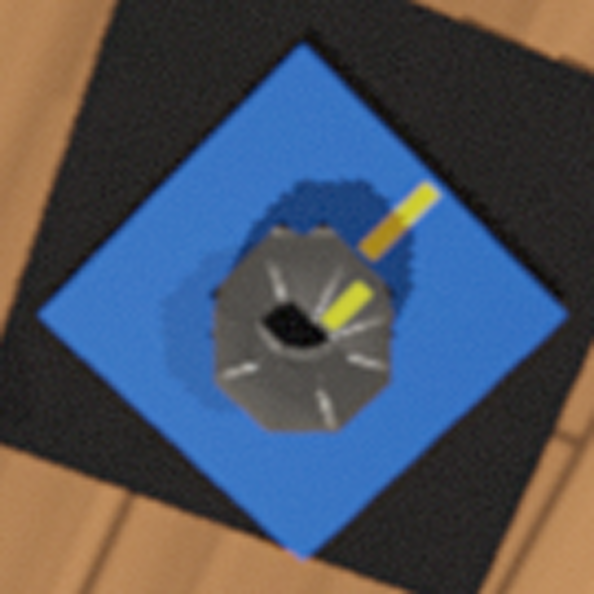

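```bash
python3 - <<'E'
from h import *
rel([590,-122,340],downR(10))
E
```

```text
linear cm [-5.47 25.55 -4.12] turn deg [-0.07  0.05 15.38] | tcp [529.8 132.3 299.2] xaxis yaw 25.38 zaxis [-0.0012  0.001  -1.    ] t 15.2 w 80.1
```

```bash
python3 -m handwheel '{"turn":[[0,0,3],[0,0,6],[0,0,9],[0,0,12],[0,0,15.4],[0,0,15.4],[0,0,15.4],[0,0,15.4],[0,0,15.4]],"linear":[[-1,4.5,-1],[-2,9,-2],[-3,13.5,-3],[-4,18,-4],[-5,22,-4.1],[-5.5,25.5,-4.1],[-5.5,25.5,-4.1],[-5.5,25.5,-4.1],[-5.5,25.5,-4.1]],"claw":[8,8,8,8,8,8,8,8,8]}' 60; python3 - <<'E'
from h import *
c,im=shot("wrist","w4"); print(c); rel([590,-122,340],downR(10)); print(ctrl.get_obs()["qpos"])
E
```

```text
time_s: 16.1
tool_pos: [587.8, -123.4, 341.3]
orientation: [-3.13, -0.267, -0.0]
force: [0.0, 1.3, 0.3]
grip_width: 80.2
{'fx': 336.90807539792377, 'fy': 336.90807539792377, 'cx': 261.8415429867684, 'cy': 193.52774590712954, 'eye': array([576.58163342, -57.29925848, 483.47601569]), 'rotation': array([2.86364681, 0.24469557, 0.0316436 ])}
linear cm [ 0.22 -0.08  0.15] turn deg [-0.01 -0.01 -0.22] | tcp [ 587.9 -123.1  341.5] xaxis yaw 9.78 zaxis [ 1.e-04  1.e-04 -1.e+00] t 16.15 w 80.1
[ 0.53255468  0.41247897 -0.55383597  1.51576574  0.22202761  1.27637938
  0.12246437]
```

View pics/w4.png

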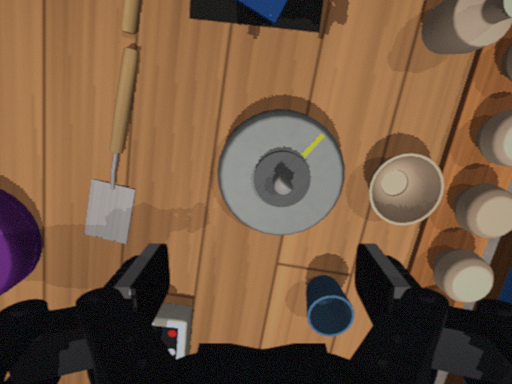

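```bash
cat > sp.py <<'E'
from h import *
def fitcirc(P):
    P=np.asarray(P)[:,:2]; A=np.c_[2*P,np.ones(len(P))]; s=np.linalg.lstsq(A,(P**2).sum(1),rcond=None)[0]
    r=np.sqrt(s[2]+s[0]**2+s[1]**2); res=np.abs(np.linalg.norm(P-s[:2],axis=1)-r); return s[:2],r,res
def robust(P):
    P=np.asarray(P)
    for _ in range(6):
        c,r,e=fitcirc(P); P=P[e<max(1.0,2*np.median(e))]
    return c.round(2),round(float(r),2),len(P)
E
python3 - <<'E'
from sp import *
im=cv2.imread("pics/w4.png")
c={'fx':336.90807539792377,'fy':336.90807539792377,'cx':261.8415429867684,'cy':193.52774590712954,'eye':np.array([576.58163342,-57.29925848,483.47601569]),'rotation':np.array([2.86364681,0.24469557,0.0316436])}
g=cv2.GaussianBlur(cv2.cvtColor(im,cv2.COLOR_BGR2GRAY),(3,3),0).astype(float)
cen=np.array([283,178.])
def edge(lo,hi,sign):
    out=[]
    for a in np.arange(0,2*np.pi,np.pi/90):
        rr=np.arange(lo,hi,.25); x=cen[0]+rr*np.cos(a); y=cen[1]+rr*np.sin(a)
        v=cv2.remap(g.astype(np.float32),x.astype(np.float32)[None],y.astype(np.float32)[None],cv2.INTER_LINEAR)[0]
        d=np.convolve(v,np.r_[np.ones(6),-np.ones(6)],'valid')*sign
        i=np.argmax(d); out.append((x[i+6],y[i+6]))
    return out
E1=edge(20,38,1)
print("flange",robust([onz(c,*p,70) for p in E1]))
hsv=cv2.cvtColor(im,cv2.COLOR_BGR2HSV)
m=cv2.inRange(hsv,(0,0,0),(180,60,255))
m[:80]=0;m[260:]=0;m[:,:200]=0;m[:,355:]=0
cs,_=cv2.findContours(m,cv2.RETR_EXTERNAL,cv2.CHAIN_APPROX_NONE);k=max(cs,key=cv2.contourArea)
print("housing sil z60",robust([onz(c,*p,60) for p in k[:,0]]), cv2.boundingRect(k))
y=cv2.inRange(hsv,(20,100,100),(35,255,255));y[:100]=0;y[200:]=0;y[:,:290]=0;y[:,340:]=0
p=cv2.findNonZero(y)[:,0];W=np.array([onz(c,*q,60)[:2] for q in p],np.float32)
l=cv2.fitLine(W,cv2.DIST_L2,0,.01,.01).ravel();print("yellow dir",np.rad2deg(np.arctan2(l[1],l[0])),W.mean(0))
cv2.imwrite("pics/z5.png",cv2.resize(im[100:245,210:355],None,fx=4.1,fy=4.1,interpolation=cv2.INTER_CUBIC))
E
```

```text
flange (array([ 616.46, -145.54]), 37.24, 122)
housing sil z60 (array([ 615.24, -143.96]), 80.6, 316) (218, 110, 126, 125)
yellow dir 57.425667 [647.5382  -99.30856]
```

View pics/z5.png

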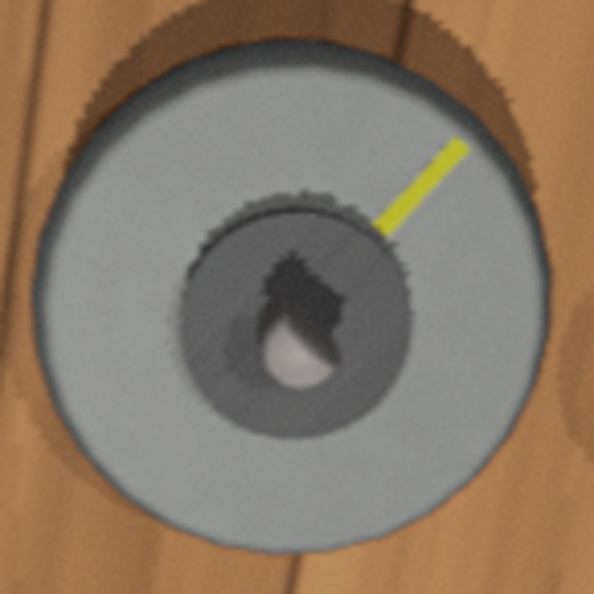

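```bash
python3 - <<'E'
from sp import *
c={'fx':336.90807539792377,'fy':336.90807539792377,'cx':261.8415429867684,'cy':193.52774590712954,'eye':np.array([576.58163342,-57.29925848,483.47601569]),'rotation':np.array([2.86364681,0.24469557,0.0316436])}
print(onz(c,282.2,178.7,70),onz(c,282.3,186.6,102))
c3={'fx':336.90807539792377,'fy':336.90807539792377,'cx':261.8415429867684,'cy':193.52774590712954,'eye':np.array([501.79981211,194.30804023,441.57994958]),'rotation':np.array([2.80882316,0.63234056,0.08138552])}
print(onz(c3,264,181.8,55))
t=ctrl.calibration("top")
rel([542.4,111,300],downR(25.3))
rel([542.4,111,40],downR(25.3))
E
```

```text
[ 617.415734   -145.96337354   70.        ] [ 616.12211192 -148.37094838  102.        ]
[542.41013444 112.25136683  55.        ]
linear cm [ -0.51 -23.85   4.15] turn deg [-0.000e+00 -1.000e-02 -1.552e+01] | tcp [ 587.9 -123.1  341.5] xaxis yaw 9.78 zaxis [ 1.e-04  1.e-04 -1.e+00] t 16.15 w 80.1
linear cm [ -0.51 -23.84  30.15] turn deg [-0.000e+00 -1.000e-02 -1.552e+01] | tcp [ 587.9 -123.1  341.5] xaxis yaw 9.78 zaxis [ 1.e-04  1.e-04 -1.e+00] t 16.15 w 80.1
```

```bash
python3 -m handwheel '{"turn":[[0,0,-3],[0,0,-6],[0,0,-9],[0,0,-12],[0,0,-15.5],[0,0,-15.5],[0,0,-15.5],[0,0,-15.5],[0,0,-15.5],[0,0,-15.5],[0,0,-15.5],[0,0,-15.5]],"linear":[[0,-4.5,0.5],[0,-9,1],[0,-14,2],[-0.5,-19,4],[-0.5,-23.9,6],[-0.5,-23.9,10],[-0.5,-23.9,14],[-0.5,-23.9,18],[-0.5,-23.9,20],[-0.5,-23.9,20],[-0.5,-23.9,20],[-0.5,-23.9,20]],"claw":[8,8,8,8,8,8,8,8,8,8,8,8]}' 50; python3 - <<'E'
from h import *
c,im=shot("wrist","w5"); print(c); rel([542.4,111,20],downR(25.3))
E
```

```text
time_s: 17.35
tool_pos: [544.6, 110.7, 143.2]
orientation: [3.066, 0.684, 0.005]
force: [0.8, 0.0, 1.2]
grip_width: 80.2
{'fx': 336.90807539792377, 'fy': 336.90807539792377, 'cx': 261.8415429867684, 'cy': 193.52774590712954, 'eye': array([515.73559999, 171.47336996, 285.27269486]), 'rotation': array([2.80858759, 0.62643299, 0.08755145])}
linear cm [-0.22 -0.15 12.32] turn deg [ 0.08 -0.16 -0.16] | tcp [544.6 110.5 143.2] xaxis yaw 25.14 zaxis [ 3.1e-03 -1.0e-04 -1.0e+00] t 17.4 w 80.2
```

View pics/w5.png

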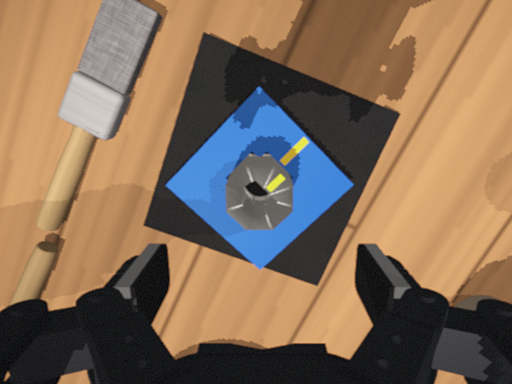

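```bash
python3 - <<'E'
from pl import *
im=cv2.imread("pics/w5.png")
c={'fx':336.90807539792377,'fy':336.90807539792377,'cx':261.8415429867684,'cy':193.52774590712954,'eye':np.array([515.73559999,171.47336996,285.27269486]),'rotation':np.array([2.80858759,0.62643299,0.08755145])}
r=plate(im,c,15,(250,220));print(r)
rel([*r[0],20],downR(25.3))
E
```

```text
((542.585693359375, 110.20691680908203), (111.2286148071289, 111.32299041748047), 70.28144073486328)
linear cm [-0.23 -0.07 12.32] turn deg [ 0.08 -0.16 -0.16] | tcp [544.6 110.5 143.2] xaxis yaw 25.14 zaxis [ 3.1e-03 -1.0e-04 -1.0e+00] t 17.4 w 80.2
```

```bash
python3 -m handwheel '{"turn":[[0,0,0],[0,0,0],[0,0,0],[0,0,0],[0,0,0],[0,0,0],[0,0,0],[0,0,0],[0,0,0],[0,0,0],[0,0,0]],"linear":[[-0.2,-0.1,3],[-0.2,-0.1,7],[-0.2,-0.1,10],[-0.2,-0.1,11.5],[-0.2,-0.1,12.2],[-0.2,-0.1,12.2],[-0.2,-0.1,12.2],[-0.2,-0.1,12.2],[-0.2,-0.1,12.2],[-0.2,-0.1,12.2],[-0.2,-0.1,12.2]],"claw":[8,8,8,8,8,4.4,4.4,4.4,4.4,4.4,4.4]}' 50; python3 - <<'E'
from h import *
c,im=shot("wrist","w6"); print(c); rel([542.4,110.2,20],downR(25.3)); print(ctrl.get_obs()["force"])
E
```

```text
time_s: 18.5
tool_pos: [542.5, 110.2, 21.1]
orientation: [3.066, 0.682, 0.004]
force: [-0.9, -0.3, 7.6]
grip_width: 47.3
{'fx': 336.90807539792377, 'fy': 336.90807539792377, 'cx': 261.8415429867684, 'cy': 193.52774590712954, 'eye': array([513.79931138, 171.02890283, 163.18956683]), 'rotation': array([2.80851655, 0.62495037, 0.08650004])}
linear cm [-0.01 -0.01  0.11] turn deg [ 0.08 -0.12 -0.2 ] | tcp [542.5 110.2  21.1] xaxis yaw 25.1 zaxis [ 2.5e-03 -5.0e-04 -1.0e+00] t 18.55 w 47.7
[-0.92411038 -0.4682886   6.95770774]
```

View pics/w6.png

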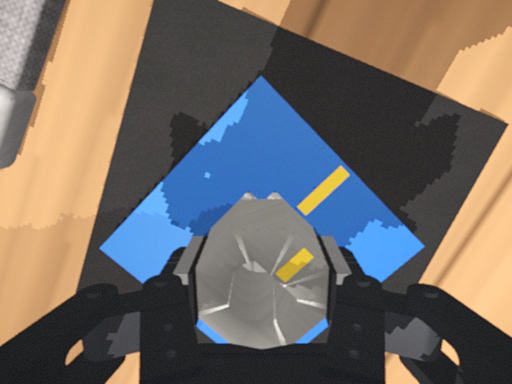

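```bash
python3 - <<'E'
from h import *
c={'fx':336.90807539792377,'fy':336.90807539792377,'cx':261.8415429867684,'cy':193.52774590712954,'eye':np.array([513.79931138,171.02890283,163.18956683]),'rotation':np.array([2.80851655,0.62495037,0.08650004])}
im=cv2.imread("pics/w6.png");m=blue(im)
ys,xs=np.nonzero(m);i=xs.argmin();j=xs.argmax();k=ys.argmin();print(xs[i],ys[i],xs[j],ys[j],xs[k],ys[k])
L=onz(c,xs[i],ys[xs==xs.min()].mean(),15);Rr=onz(c,xs[j]+1,ys[xs==xs.max()].mean(),15);T=onz(c,xs[ys==ys.min()].mean(),ys[k],15)
r=downR(25.1);P=[r.inv().apply(q-[542.5,110.2,21.1]) for q in (L,Rr,T)]
print(np.round(P,1), (P[0]+P[1])/2)
E
```

```text
100 246 424 246 260 76
[[-77.3   0.4   6.1]
 [ 77.8  -0.3   6.1]
 [ -0.6 -77.    6.1]] [0.29716948 0.07686728 6.1       ]
```

```bash
python3 - <<'E'
from h import *
rel([635.4,-234.8,210],downR(12))
E
```

```text
linear cm [ -6.18  35.21 -18.85] turn deg [ 0.07 -0.13 13.1 ] | tcp [542.5 110.2  21.1] xaxis yaw 25.1 zaxis [ 2.5e-03 -5.0e-04 -1.0e+00] t 18.55 w 47.7
```

```bash
python3 -m handwheel '{"turn":[[0,0,0],[0,0,0],[0,0,0],[0,0,0],[0,0,0],[0,0,3],[0,0,6],[0,0,9],[0,0,12],[0,0,13],[0,0,13],[0,0,13],[0,0,13],[0,0,13],[0,0,13]],"linear":[[0,0,-2],[0,0,-6],[0,0,-10],[0,0,-14],[0,0,-18.8],[-1,4,-18.8],[-2,8,-18.8],[-3,13,-18.8],[-4,18,-18.8],[-5,22,-18.8],[-6,27,-18.8],[-6.2,31,-18.8],[-6.2,35,-18.8],[-6.2,35.2,-18.8],[-6.2,35.2,-18.8]],"claw":[4.4,4.4,4.4,4.4,4.4,4.4,4.4,4.4,4.4,4.4,4.4,4.4,4.4,4.4,4.4]}' 50; python3 - <<'E'
from h import *
c,im=shot("wrist","w7"); print(c); rel([635.4,-234.8,210],downR(12)); o=ctrl.get_obs();print(o["force"],o["qpos"],o["qvel"].round(2))
E
```

```text
time_s: 20.05
tool_pos: [634.2, -236.2, 207.6]
orientation: [3.124, 0.328, -0.0]
force: [-0.6, 1.0, -1.7]
grip_width: 47.4
{'fx': 336.90807539792377, 'fy': 336.90807539792377, 'cx': 261.8415429867684, 'cy': 193.52774590712954, 'eye': array([ 620.49442766, -170.42792951,  349.72514905]), 'rotation': array([2.85783573, 0.30034899, 0.03879339])}
linear cm [ 0.1   0.08 -0.23] turn deg [-0.02  0.01  0.13] | tcp [ 634.3 -234.2  207.7] xaxis yaw 12.13 zaxis [-3.e-04  2.e-04 -1.e+00] t 20.1 w 47.4
[-0.79546798  0.92027913 -0.92360021] [ 0.61220993  0.65931992 -0.50676595  1.45872021  0.3379422   1.11121291
  0.2556551 ] [-0.02 -0.01 -0.02  0.02 -0.   -0.   -0.  ]
```

View pics/w7.png

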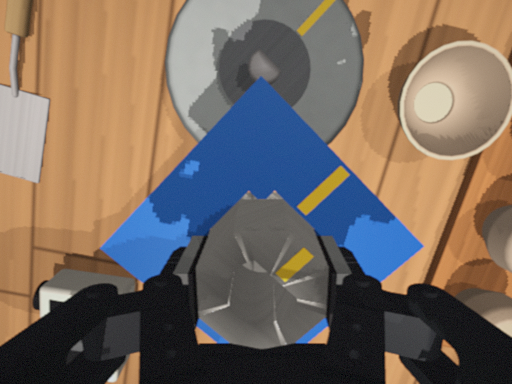

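```bash
python3 - <<'E'
from h import *
E=[];P=[];Q=[];acc=0
for i in range(5):
    o=ctrl.get_obs();c,im=shot("wrist");E.append(c["eye"]);Q.append(c["rotation"]);P.append(o["tool_pos"]);acc=acc+im.astype(float)
im=(acc/5).astype(np.uint8);cv2.imwrite("pics/w8.png",im)
print(np.array(E).round(1),np.array(P).round(1),np.std(Q,0))
c["eye"]=np.mean(E,0);c["rotation"]=np.mean(Q,0)
import json;json.dump({k:np.asarray(v).tolist() for k,v in c.items()},open("c8.json","w"))
np.save("p8.npy",np.mean(P,0));print(np.mean(P,0))
cv2.imwrite("pics/z6.png",cv2.resize(im[0:160,160:370],None,fx=3.7,fy=3.7,interpolation=cv2.INTER_CUBIC))
E
```

```text
[[ 620.4 -168.6  349.9]
 [ 620.3 -167.7  350.1]
 [ 620.4 -167.4  350.2]
 [ 620.4 -167.5  350.2]
 [ 620.4 -167.7  350.2]] [[ 634.3 -234.2  207.7]
 [ 634.4 -233.3  207.9]
 [ 634.5 -233.   208. ]
 [ 634.5 -233.1  208. ]
 [ 634.5 -233.4  208. ]] [0.00036793 0.00114859 0.0002653 ]
[ 634.42272788 -233.40279285  207.91541039]
```

View pics/z6.png

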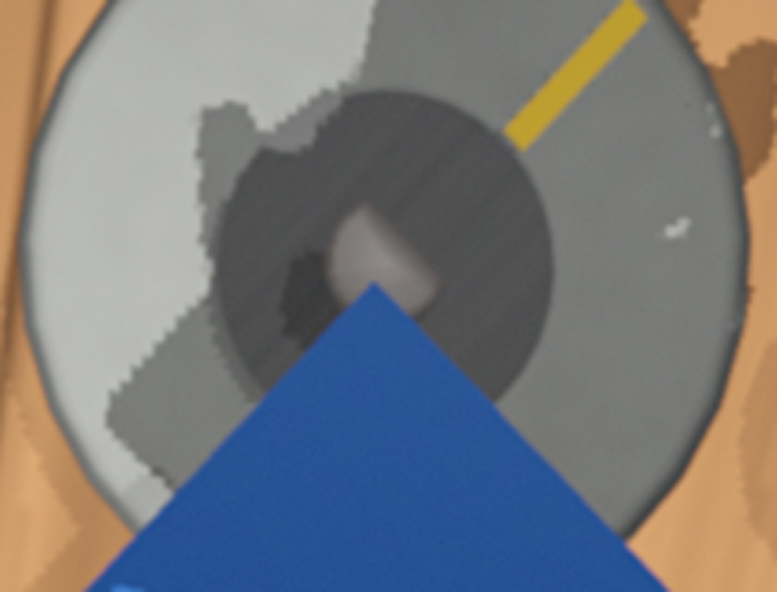

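```bash
python3 - <<'E'
from sp import *
import json
c={k:np.array(v) for k,v in json.load(open("c8.json")).items()}
c["eye"]=np.array([620.4,-167.6,350.2])
c0,im=shot("wrist","w9"); print(c0["eye"]); c=c0
g=cv2.GaussianBlur(cv2.cvtColor(im,cv2.COLOR_BGR2GRAY),(3,3),0).astype(np.float32)
cen=np.array([160+384/3.7,259/3.7])
def edge(lo,hi,sign,angs):
    out=[]
    for a in angs:
        rr=np.arange(lo,hi,.25); x=cen[0]+rr*np.cos(a); y=cen[1]+rr*np.sin(a)
        v=cv2.remap(g,x.astype(np.float32)[None],y.astype(np.float32)[None],cv2.INTER_LINEAR)[0]
        d=np.convolve(v,np.r_[np.ones(6),-np.ones(6)],'valid')*sign
        i=np.argmax(d); out.append((x[i+6],y[i+6]))
    return out
A=np.deg2rad(np.r_[-80:35:3])   # right/top side clean
B=np.deg2rad(np.r_[-80:35:3,165:215:3])
for nm,an in(("clean arc",A),("both",B)):
    E1=edge(38,54,1,an); print(nm,robust([onz(c,*p,70) for p in E1]))
# tip manual: image points around round part of the bright tip
hsv=cv2.cvtColor(im,cv2.COLOR_BGR2HSV)
y=cv2.inRange(hsv,(18,120,100),(35,255,255));y[60:]=0;y[:,:280]=0;y[:,350:]=0
p=cv2.findNonZero(y)[:,0];W=np.array([onz(c,*q,60)[:2] for q in p],np.float32)
l=cv2.fitLine(W,cv2.DIST_L2,0,.01,.01).ravel();print("yellow dir",np.rad2deg(np.arctan2(l[1],l[0])),l[2:])
y=cv2.inRange(hsv,(18,120,100),(35,255,255));y[:150]=0;y[225:]=0;y[:,:290]=0;y[:,355:]=0
p=cv2.findNonZero(y)[:,0];W=np.array([onz(c,*q,201.5)[:2] for q in p],np.float32)
l=cv2.fitLine(W,cv2.DIST_L2,0,.01,.01).ravel();print("plate yellow dir",np.rad2deg(np.arctan2(l[1],l[0])))
for nm,z,q in(("left",102,(328,258)),("flat a",102,(365,205)),("flat b",102,(437,280))): print(nm,onz(c,160+q[0]/3.7,q[1]/3.7,z).round(1))
m=blue(im);ys,xs=np.nonzero(m);print(xs.min(),xs.max(),[onz(c,q,ys[xs==q].mean(),201.5).round(1) for q in (xs.min(),xs.max())])
rel([0,0,0],downR(0))
E
```

```text
[ 620.47639356 -168.02293688  350.1363836 ]
clean arc (array([ 617.17, -147.41]), 35.83, 38)
both (array([ 616.21, -148.16]), 36.85, 41)
yellow dir 57.505135 [647.7774  -99.25525]
plate yellow dir 57.66316
left [ 606.9 -149.9  102. ]
flat a [ 611.8 -139.3  102. ]
flat b [ 627.8 -149.3  102. ]
101 422 [array([ 559.4, -251. ,  201.5]), array([ 709.3, -217.3,  201.5])]
linear cm [-57.08 -36.3   20.77] turn deg [ 0.05  0.   12.2 ] | tcp [ 634.6 -234.1  207.9] xaxis yaw 12.2 zaxis [ 1.e-04 -8.e-04 -1.e+00] t 20.4 w 47.4
```

```bash
python3 - <<'E'
from h import *
r=downR(12.2);print(r.inv().apply(np.array([617-634.55,-147.5+233.7,130-208])))
E
```

```text
[  1.06254851 -87.96200027  78.        ]
```

```bash
python3 -m handwheel '{"turn":[[0,0,0],[0,0,0],[0,0,0],[0,0,0],[0,0,0],[0,0,0],[0,0,0],[0,0,0],[0,0,0]],"linear":[[0,-3,0],[0,-6,0],[0.1,-8.8,0],[0.1,-8.8,3],[0.1,-8.8,6],[0.1,-8.8,7.8],[0.1,-8.8,7.8],[0.1,-8.8,7.8],[0.1,-8.8,7.8]],"claw":[4.4,4.4,4.4,4.4,4.4,4.4,4.4,4.4,4.4]}' 50; python3 - <<'E'
from h import *
P=[]
for n in("side","top","wrist","wrist"):
    c,im=shot(n,"h_"+n); P.append(ctrl.get_obs()["tool_pos"])
print(np.round(P,1)); rel([617,-147.5,115],downR(12.2)); print(ctrl.get_obs()["force"])
a=cv2.imread("pics/h_side.png")[110:230,200:340];cv2.imwrite("pics/z7.png",np.hstack([cv2.resize(a,None,fx=4,fy=4)]))
E
```

```text
time_s: 21.3
tool_pos: [618.3, -148.8, 131.2]
orientation: [3.123, 0.332, 0.004]
force: [0.3, 0.4, -1.5]
grip_width: 47.4
[[ 618.2 -148.9  131.2]
 [ 618.1 -149.   131.1]
 [ 617.9 -149.   130.8]
 [ 617.7 -149.   130.6]]
linear cm [-0.04 -0.16  1.56] turn deg [ 0.09 -0.07 -0.09] | tcp [ 617.7 -149.   130.6] xaxis yaw 12.11 zaxis [ 0.0015 -0.0012 -1.    ] t 21.5 w 47.4
[-0.29433952  0.87461046 -2.35828529]
```

View pics/z7.png

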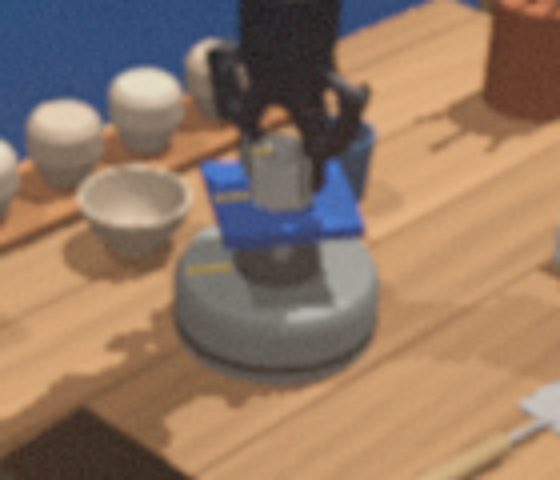

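View pics/h_wrist.png

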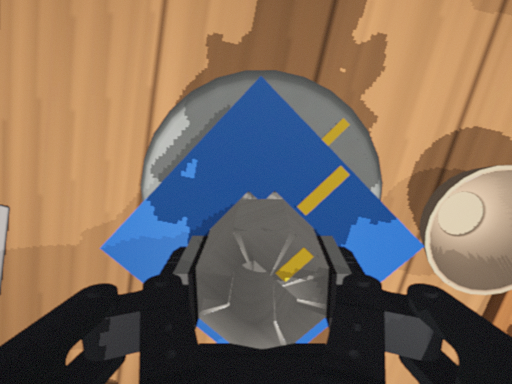

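```bash
python3 -m handwheel '{"turn":[[0,0,0],[0,0,0],[0,0,0],[0,0,0],[0,0,0]],"linear":[[0,-0.15,0],[0,-0.15,0.6],[0,-0.15,1.2],[0,-0.15,1.6],[0,-0.15,1.6]],"claw":[4.4,4.4,4.4,4.4,4.4]}' 50; python3 - <<'E'
from h import *
rel([617,-147.5,110],downR(12.2)); o=ctrl.get_obs();print(o["force"],o["moment"])
E
```

```text
time_s: 22.0
tool_pos: [616.0, -147.4, 112.4]
orientation: [3.124, 0.332, -0.003]
force: [0.4, 0.3, -2.3]
grip_width: 47.3
linear cm [0.09 0.03 0.24] turn deg [ 0.    0.11 -0.08] | tcp [ 616.  -147.4  112.4] xaxis yaw 12.12 zaxis [-1.9e-03 -5.0e-04 -1.0e+00] t 22.0 w 47.3
[ 0.42292343  0.32645165 -2.32059431] [-0.03295595  0.01243516  0.01452203]
```

```bash
python3 -m handwheel '{"turn":[[0,0,0],[0,0,0],[0,0,0],[0,0,0],[0,0,0],[0,0,0]],"linear":[[0,0,0.4],[0,0,0.8],[0,0,1.2],[0,0,1.6],[0,0,1.8],[0,0,1.8]],"claw":[4.4,4.4,4.4,4.4,4.4,4.4]}' 50; python3 - <<'E'
from h import *
rel([617,-147.5,88],downR(12.2)); o=ctrl.get_obs();print(o["force"],o["moment"])
E
```

```text
time_s: 22.6
tool_pos: [616.5, -147.4, 95.2]
orientation: [3.123, 0.331, -0.001]
force: [-0.0, 0.7, -2.9]
grip_width: 47.6
linear cm [0.05 0.02 0.72] turn deg [ 0.03  0.05 -0.08] | tcp [ 616.5 -147.4   95.2] xaxis yaw 12.12 zaxis [-7.e-04 -7.e-04 -1.e+00] t 22.6 w 47.6
[-0.04106112  0.67437846 -2.94614586] [ 0.03053618  0.00801069 -0.00893276]
```

```bash
python3 -m handwheel '{"turn":[[0,0,0],[0,0,0],[0,0,0],[0,0,0],[0,0,0]],"linear":[[0,0,0.3],[0,0,0.5],[0,0,0.65],[0,0,0.7],[0,0,0.7]],"claw":[4.4,4.4,4.4,4.4,4.4]}' 50; python3 - <<'E'
from h import *
rel([617,-147.5,88],downR(12.2)); o=ctrl.get_obs();print(o["force"],o["moment"])
E
```

```text
time_s: 23.1
tool_pos: [616.8, -147.4, 88.5]
orientation: [3.123, 0.331, -0.0]
force: [-0.7, -0.3, -2.0]
grip_width: 47.6
linear cm [0.02 0.01 0.05] turn deg [ 0.04  0.01 -0.08] | tcp [ 616.8 -147.4   88.5] xaxis yaw 12.12 zaxis [-1.e-04 -8.e-04 -1.e+00] t 23.1 w 47.6
[-0.73212416 -0.32236388 -2.03948168] [ 0.015608   -0.06327704 -0.00304539]
```

```bash
python3 -m handwheel '{"turn":[[0,0,0],[0,0,0],[0,0,0]],"linear":[[0,0,0.05],[0,0,0.1],[0,0,0.1]],"claw":[4.4,4.4,4.4]}' 50; python3 - <<'E'
from h import *
rel([617,-147.5,88],downR(12.2)); o=ctrl.get_obs();print(o["force"],o["moment"])
E
```

```text
time_s: 23.4
tool_pos: [616.9, -147.5, 88.2]
orientation: [3.123, 0.331, 0.0]
force: [-1.5, 0.2, 4.2]
grip_width: 47.6
linear cm [0.01 0.   0.02] turn deg [ 0.06 -0.   -0.09] | tcp [ 616.9 -147.5   88.2] xaxis yaw 12.11 zaxis [ 3.0e-04 -1.1e-03 -1.0e+00] t 23.4 w 47.6
[-1.48604242  0.15206813  4.1785081 ] [0.10245445 0.43297349 0.00461418]
```

```bash
python3 -m handwheel '{"turn":[[0,0,0],[0,0,0],[0,0,0],[0,0,0],[0,0,0],[0,0,0],[0,0,0],[0,0,0],[0,0,0],[0,0,0],[0,0,0],[0,0,0]],"linear":[[0,0,0],[0,0,0],[0,0,0],[0,0,0],[0,0,0],[0,0,-1],[0,0,-3],[0,0,-6],[0,0,-10],[0,0,-14],[0,0,-14],[0,0,-14]],"claw":[6,8,8,8,8,8,8,8,8,8,8,8]}' 50; python3 - <<'E'
from h import *
rel([617,-147.5,230],downR(12.2)); o=ctrl.get_obs();print(o["force"],o["moment"])
a=shot("side","s10")[1];c,b=shot("wrist","w10");print(c["eye"],c["rotation"])
cv2.imwrite("pics/z8.png",np.hstack([cv2.resize(a[130:220,220:320],(400,360)),cv2.resize(b[50:350,60:460],(400,300))[:,:] if 0 else cv2.resize(b,(400,360))]))
E
```

```text
time_s: 24.6
tool_pos: [617.4, -147.4, 229.2]
orientation: [3.122, 0.331, 0.004]
force: [-0.5, -0.6, -1.1]
grip_width: 79.8
linear cm [-0.04  0.   -0.08] turn deg [ 0.12 -0.12 -0.09] | tcp [ 617.4 -147.4  229.2] xaxis yaw 12.11 zaxis [ 0.0025 -0.0016 -1.    ] t 24.6 w 79.8
[-0.45143627 -0.58671281 -1.09276393] [ 0.01829117  0.02101002 -0.01799602]
[602.53704534 -81.62335782 369.72630301] [2.85699689 0.30346739 0.03903617]
```

View pics/z8.png

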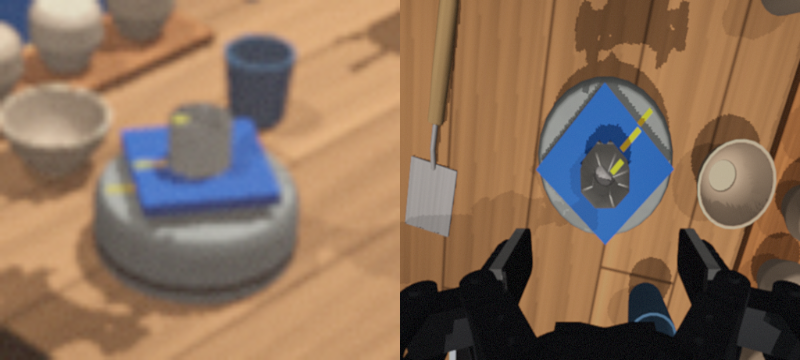

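```bash
python3 - <<'E'
from h import *
rel([500,-440,290],downR(-87))
E
```

```text
linear cm [-17.49  26.18  -6.29] turn deg [1.100e-01 6.000e-02 9.911e+01] | tcp [ 616.  -147.4  226.7] xaxis yaw 12.11 zaxis [-1.8e-03 -7.0e-04 -1.0e+00] t 24.7 w 79.9
```

```bash
python3 -m handwheel '{"turn":[[0,0,8],[0,0,16],[0,0,24],[0,0,32],[0,0,40],[0,0,48],[0,0,56],[0,0,64],[0,0,72],[0,0,80],[0,0,88],[0,0,96],[0,0,99],[0,0,99],[0,0,99]],"linear":[[-1,2,-3],[-3,5,-6.3],[-5,8,-6.3],[-7,11,-6.3],[-9,14,-6.3],[-11,17,-6.3],[-13,20,-6.3],[-15,23,-6.3],[-17,26,-6.3],[-17.5,26.2,-6.3],[-17.5,26.2,-6.3],[-17.5,26.2,-6.3],[-17.5,26.2,-6.3],[-17.5,26.2,-6.3],[-17.5,26.2,-6.3]],"claw":[8,8,8,8,8,8,8,8,8,8,8,8,8,8,8]}' 30; python3 - <<'E'
from h import *
c,im=shot("wrist","w11");c,im=shot("wrist","w11");print(c); rel([500,-440,290],downR(-87)); print(ctrl.get_obs()["qpos"])
E
```

```text
time_s: 26.2
tool_pos: [500.3, -439.8, 289.7]
orientation: [2.282, -2.158, -0.002]
force: [-1.0, 0.0, 0.2]
grip_width: 80.1
{'fx': 336.90807539792377, 'fy': 336.90807539792377, 'cx': 261.8415429867684, 'cy': 193.52774590712954, 'eye': array([ 567.88717765, -436.30182015,  432.0272815 ]), 'rotation': array([ 2.13056849, -2.01442945, -0.27562012])}
linear cm [-0.    0.04  0.02] turn deg [ 0.05 -0.01  0.18] | tcp [ 500.4 -440.   290.2] xaxis yaw -86.82 zaxis [-9.e-04 -1.e-04 -1.e+00] t 26.3 w 80.2
[ 0.73121789  0.520706   -0.11750039  1.41861448  0.06313288  1.20653355
 -0.90858844]
```

View pics/w11.png

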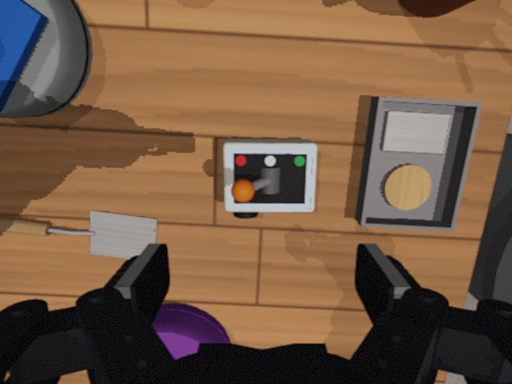

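```bash
python3 - <<'E'
from h import *
im=cv2.imread("pics/w11.png")
c={'fx':336.90807539792377,'fy':336.90807539792377,'cx':261.8415429867684,'cy':193.52774590712954,'eye':np.array([567.88717765,-436.30182015,432.0272815]),'rotation':np.array([2.13056849,-2.01442945,-0.27562012])}
m=cv2.inRange(cv2.cvtColor(im,cv2.COLOR_BGR2HSV),(5,170,120),(18,255,255));m[:150]=0;m[230:]=0;m[:,:215]=0;m[:,330:]=0
k=max(cv2.findContours(m,0,1)[0],key=cv2.contourArea);(u,v),r=cv2.minEnclosingCircle(k);print(u,v,r)
ball=onz(c,u,v,97);print("ball",ball)
hsv=cv2.cvtColor(im,cv2.COLOR_BGR2HSV)
for n,(a,b),q in(("red",((0,150,100),(4,255,255)),(240,160)),("green",((45,100,60),(80,255,255)),(299,160))):
    mm=cv2.inRange(hsv,a,b);mm[:150]=0;mm[172:]=0;mm[:,:215]=0;mm[:,330:]=0;ys,xs=np.nonzero(mm);print(n,xs.mean(),ys.mean(),onz(c,xs.mean(),ys.mean(),46))
for q in [(224,143),(316,143),(315,212),(224,212)]: print("box",onz(c,*q,45).round(1))
P=np.mean([onz(c,*q,45) for q in [(224,143),(316,143),(315,212),(224,212)]],0);print(P)
cv2.imwrite("pics/z9.png",cv2.resize(im[130:225,210:330],None,fx=5,fy=5,interpolation=cv2.INTER_CUBIC))
E
```

```text
242.52711486816406 190.93389892578125 11.032757759094238
ball [ 476.44853622 -421.32233724   97.        ]
red 240.24489795918367 160.1530612244898 [ 499.25741175 -414.90714337   46.        ]
green 299.0833333333333 160.67592592592592 [ 502.46235856 -482.95185587   46.        ]
box [ 517.9 -395.5   45. ]
box [ 523.8 -500.7   45. ]
box [ 440.8 -507.7   45. ]
box [ 434.6 -397.7   45. ]
[ 479.24661152 -450.38047809   45.        ]
```

View pics/z9.png

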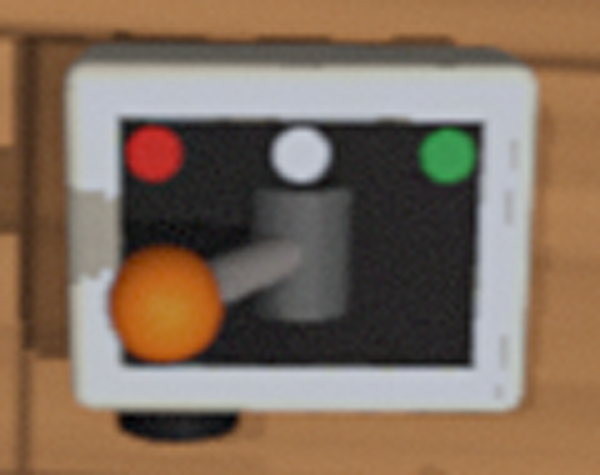

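```bash
python3 -m handwheel '{"turn":[[0,0,0],[0,0,0],[0,0,0],[0,0,0],[0,0,0],[0,0,0],[0,0,0]],"linear":[[-2,2.3,0],[-2,2.3,4],[-2,2.3,8],[-2,2.3,12],[-2,2.3,14],[-2,2.3,14],[-2,2.3,14]],"claw":[5,5,5,5,5,5,5]}' 20; python3 - <<'E'
from h import *
c,im=shot("wrist","w12");rel([476.4,-421.3,85],downR(-87)); print(ctrl.get_obs()["force"])
m=cv2.inRange(cv2.cvtColor(im,cv2.COLOR_BGR2HSV),(5,170,120),(18,255,255))
k=max(cv2.findContours(m,0,1)[0],key=cv2.contourArea);(u,v),r=cv2.minEnclosingCircle(k);print(u,v,r,onz(c,u,v,100))
E
```

```text
time_s: 27.0
tool_pos: [476.9, -421.8, 151.4]
orientation: [2.281, -2.159, 0.002]
force: [-0.1, 0.1, 0.2]
grip_width: 50.1
linear cm [-0.12  0.11  6.73] turn deg [-0.1  -0.13  0.13] | tcp [ 477.5 -422.3  152.3] xaxis yaw -86.87 zaxis [ 0.0018 -0.0022 -1.    ] t 27.05 w 49.9
[ 0.81723137 -0.54180824  1.08909995]
260.125 214.6875 17.549694061279297 [ 477.39648923 -420.88512243  100.        ]
```

View pics/w12.png

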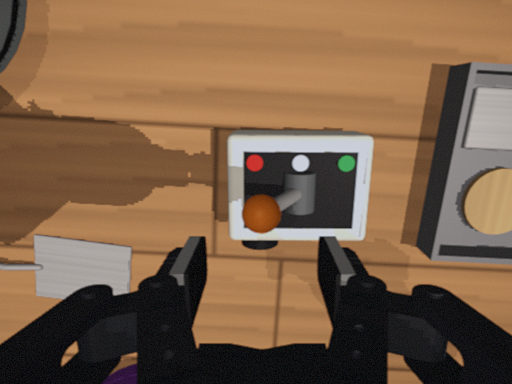

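```bash
python3 -m handwheel '{"turn":[[0,0,0],[0,0,0],[0,0,0],[0,0,0],[0,0,0],[0,0,0],[0,0,0],[0,0,0]],"linear":[[0,0,3],[0,0,5.5],[0,0,6.6],[0,0,6.6],[0,0,6.6],[0,0,6.6],[0,0,6.6],[0,0,6.6]],"claw":[5,5,5,5,2.8,2.8,2.8,2.8]}' 20; python3 - <<'E'
from h import *
c,im=shot("wrist","w13");rel([478.5,-449.6,85],downR(-87)); print(ctrl.get_obs()["force"])
E
```

```text
time_s: 27.85
tool_pos: [477.0, -421.9, 85.6]
orientation: [2.281, -2.16, 0.003]
force: [-0.0, -0.2, 0.4]
grip_width: 27.7
linear cm [ 2.78 -0.01  0.05] turn deg [-0.03 -0.08  0.12] | tcp [ 476.9 -421.8   85.4] xaxis yaw -86.88 zaxis [ 7.0e-04 -1.4e-03 -1.0e+00] t 27.9 w 27.7
[ 0.71434589 -0.62580858 -0.02034585]
```

View pics/w13.png

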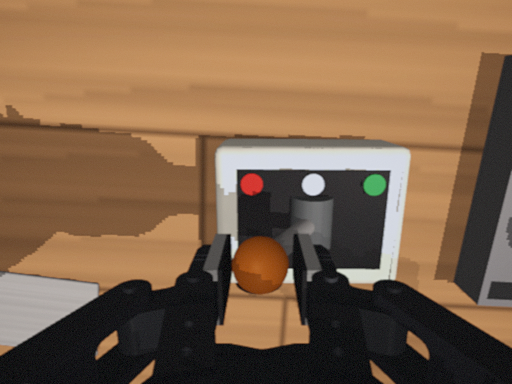

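```bash
python3 -m handwheel '{"turn":[[0,0,0],[0,0,0],[0,0,0],[0,0,0],[0,0,0]],"linear":[[0.8,0,0],[1.6,0,0],[2.4,0,0],[3,0,0],[3,0,0]],"claw":[2.8,2.8,2.8,2.8,2.8]}' 20; python3 - <<'E'
from h import *
c,im=shot("wrist","w14");c2,im2=shot("side","s14");rel([478.5,-449.6,85],downR(-87)); print(ctrl.get_obs()["force"])
m=cv2.inRange(cv2.cvtColor(im,cv2.COLOR_BGR2HSV),(5,170,100),(18,255,255))
k=max(cv2.findContours(m,0,1)[0],key=cv2.contourArea);(u,v),r=cv2.minEnclosingCircle(k);print(u,v,r,onz(c,u,v,107))
E
```

```text
time_s: 28.4
tool_pos: [477.8, -453.7, 84.8]
orientation: [2.278, -2.161, 0.003]
force: [-1.0, 0.7, -0.3]
grip_width: 27.9
linear cm [-0.28 -0.08 -0.04] turn deg [ 0.02 -0.09  0.07] | tcp [ 477.8 -452.4   84.6] xaxis yaw -86.93 zaxis [-2.0e-04 -1.6e-03 -1.0e+00] t 28.5 w 28.0
[-0.20984138  0.30690304 -0.93156684]
257.5 273.5 30.372783660888672 [ 479.12189443 -451.93732368  107.        ]
```

View pics/w14.png

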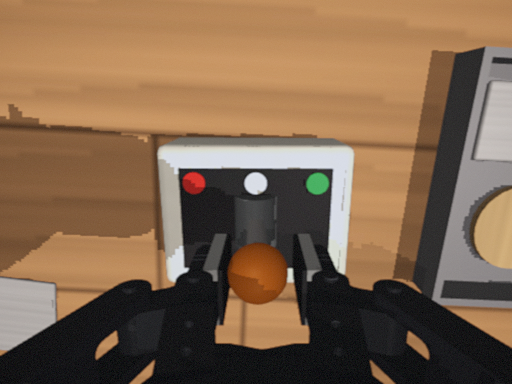

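```bash
python3 -m handwheel '{"turn":[[0,0,0],[0,0,0],[0,0,0],[0,0,0],[0,0,0],[0,0,0],[0,0,0],[0,0,0],[0,0,0],[0,0,0],[0,0,0],[0,0,0],[0,0,0],[0,0,0],[0,0,0],[0,0,0]],"linear":[[0,0,0],[0,0,0],[0,0,0],[0,0,0],[0,0,0],[0,0,0],[0,0,0],[0,0,0],[0,0,0],[0,0,0],[0,0,0],[0,0,0],[0,0,0],[0,0,0],[0,0,0],[0,0,0]],"claw":[3.2,3.2,3.2,3.2,3.2,3.2,3.2,3.2,3.2,3.2,3.2,3.2,3.2,3.2,3.2,3.2]}' 20; python3 - <<'E'
from h import *
c,im=shot("wrist","w15");rel([478.5,-486,85],downR(-87))
m=cv2.inRange(cv2.cvtColor(im,cv2.COLOR_BGR2HSV),(5,170,100),(18,255,255))
k=max(cv2.findContours(m,0,1)[0],key=cv2.contourArea);(u,v),r=cv2.minEnclosingCircle(k);print(u,v,r,onz(c,u,v,107))
E
```

```text
time_s: 30.1
tool_pos: [478.3, -451.5, 84.8]
orientation: [2.281, -2.16, 0.001]
force: [-0.3, -0.4, 0.3]
grip_width: 32.0
linear cm [ 3.44  0.16 -0.01] turn deg [ 0.   -0.05  0.11] | tcp [ 478.3 -451.6   84.9] xaxis yaw -86.89 zaxis [ 0.e+00 -8.e-04 -1.e+00] t 30.15 w 31.9
262.5536804199219 274.9586181640625 30.302818298339844 [ 478.98555554 -451.90047111  107.        ]
```

```bash
python3 -m handwheel '{"turn":[[0,0,0],[0,0,0],[0,0,0],[0,0,0],[0,0,0],[0,0,0],[0,0,0]],"linear":[[0.8,0,0],[1.6,0,0],[2.4,0,0],[3,0,0],[3.5,0,0],[3.5,0,0],[3.5,0,0]],"claw":[3.2,3.2,3.2,3.2,3.2,3.2,3.2]}' 20; python3 - <<'E'
from h import *
c,im=shot("wrist","w16");rel([478.5,-486,85],downR(-87)); print(ctrl.get_obs()["force"])
m=cv2.inRange(cv2.cvtColor(im,cv2.COLOR_BGR2HSV),(5,170,100),(18,255,255))
k=max(cv2.findContours(m,0,1)[0],key=cv2.contourArea);(u,v),r=cv2.minEnclosingCircle(k);b=onz(c,u,v,97);print(u,v,r,b,np.arcsin((-450-b[1])/60))
E
```

```text
time_s: 30.85
tool_pos: [480.0, -486.9, 84.8]
orientation: [2.28, -2.16, 0.001]
force: [0.2, 2.0, -0.5]
grip_width: 32.0
linear cm [-0.09  0.14 -0.01] turn deg [ 0.01 -0.08  0.11] | tcp [ 480.  -486.8   84.9] xaxis yaw -86.89 zaxis [-1.0e-04 -1.4e-03 -1.0e+00] t 30.9 w 31.9
[-0.22448349  1.41615753  0.16207071]
254.5 262.2272644042969 27.992488861083984 [ 480.99035417 -483.75306047   97.        ] 0.5974681112057703
```

View pics/w16.png

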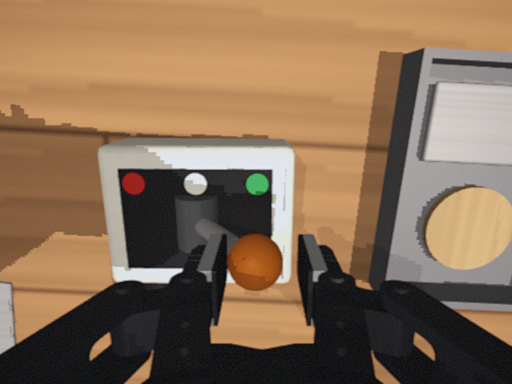

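```bash
python3 -m handwheel '{"turn":[[0,0,0],[0,0,0],[0,0,0],[0,0,0],[0,0,0],[0,0,0],[0,0,0],[0,0,0],[0,0,0],[0,0,0]],"linear":[[0,0,0],[0,0,0],[0,0,0],[0,0,-2],[0,0,-6],[0,0,-10],[0,0,-14],[0,0,-18],[0,0,-18],[0,0,-18]],"claw":[5,5,5,5,5,5,5,5,5,5]}' 20; python3 - <<'E'
from h import *
for n in("side","top","wrist"):
    c,im=shot(n,"f_"+n)
    m=cv2.inRange(cv2.cvtColor(im,cv2.COLOR_BGR2HSV),(5,170,100),(18,255,255))
    if n=="wrist":
        m[300:]=0
        k=max(cv2.findContours(m,0,1)[0],key=cv2.contourArea);(u,v),r=cv2.minEnclosingCircle(k);b=onz(c,u,v,97);print(u,v,r,b,np.arcsin((-450-b[1])/60))
o=ctrl.get_obs();print(o["force"],o["time_s"],o["tool_pos"])
s=cv2.imread("pics/f_side.png");t=cv2.imread("pics/f_top.png")
cv2.imwrite("pics/z10.png",np.hstack([s[:,100:500],t[:,100:500]]))
cv2.imwrite("pics/z11.png",np.hstack([cv2.resize(s[120:220,220:400],(720,400))]))
E
```

```text
time_s: 31.9
tool_pos: [480.5, -486.9, 266.1]
orientation: [2.28, -2.16, 0.005]
force: [0.7, -0.1, -0.7]
grip_width: 49.9
260.0 173.4375 12.59737777709961 [ 480.6121288  -484.07460802   97.        ] 0.6039645767574853
[-0.60777108 -0.00905411 -0.27230596] 32.05 [ 479.46226468 -485.78375022  263.20598837]
```

View pics/z10.png

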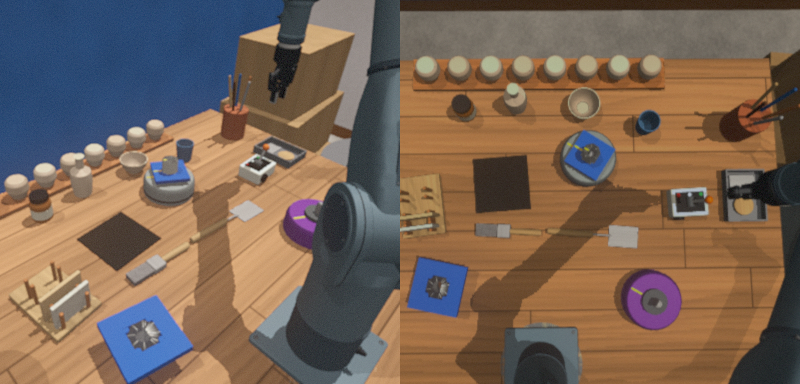

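View pics/z11.png

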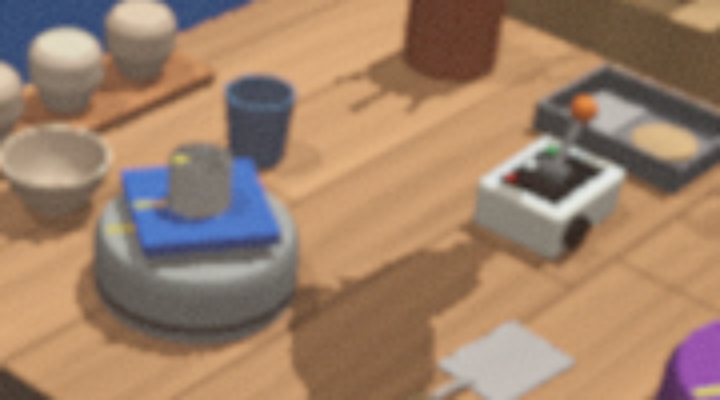

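View pics/f_wrist.png

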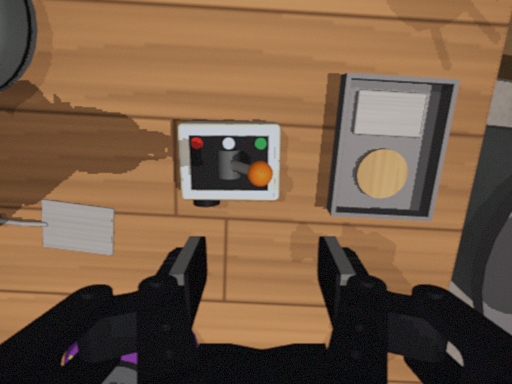

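The lever is on the green side (ball about 34 mm past the pivot, roughly 0.6 rad). The chuck sits on the flange with its yellow line in line with the spindle's. The bystanders haven't moved, and the arm is clear of everything, so I'm handing in.

```bash
python3 - <<'E'
from plant import ctrl
print(ctrl.hand_in()); print(ctrl.get_obs()["time_s"])
E
```

```text
the job is handed in; nothing more can be done
None
the job is handed in; nothing more can be done
```

I finished all the steps and handed the job in at about 32 s of the 72 s allowed; it reported no verdict.

- **Laying the chuck down:** I pinched the chuck by its free upper edge, took it out of the rack, leant it about 50° and let it fall. It ended flat on the mat, stub up. The first try, with the gripper tilted away from the robot, ran into the elbow and shoulder joint limits. I lifted the chuck again without letting go and leant it sideways instead.
- **Seating on the spindle:** I gripped the stub across its flats and turned the chuck to the spindle's flat. The two yellow lines measured 57.7° and 57.5°. It went down with no side force and touched the flange at the expected height, about 0.1 mm off, and I let go. The spindle's centre differed by up to about 3 mm between views; I used the closest, near-overhead one.
- **Switch:** The lever was near upright (about 0.04 rad) for 1.7 s with the fingers open around it, then went to the green side.
- **Last checks:** The lever read about 0.6 rad. The chuck looked seated and aligned in the side and top views. The pots and tools looked unmoved (judged by eye), and the arm was clear with no outside force on it.

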